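# Make up a stitching kit and an edge-finishing kit

## Robot

A 7-joint arm with a two-finger parallel gripper is mounted at the origin on a cart in front of the work surface, level with it; the furniture and walls round the work are solid. World frame = base frame: x ahead of the robot, y to its left, z up, the work surface at z = 0. Lengths are in m, angles in rad, forces in N, time in s.
With the tool pointing down it reaches from about 0.4 to 0.85 m from the base axis. Payload 6.9 kg.
Tool frame: the origin (TCP) lies on the mounting face of the last link; the fingertips stand 173 mm ahead of it and the grasp point (between the pads) lies 155 mm ahead of it; y points along the fingers, z is the direction in which the jaws open and shut, and the axes are right-handed (so a half turn about y gives the same grasp; the last joint's range is limited). The gripper opens to 85 mm and grips with 20 to 120 N. Pads are 22 mm wide; open, the fingers measure 114 mm over their backs; the gripper's body (76 mm by 85 mm) begins 54 mm behind the grasp point. The pads swing forward as they close: fully open they stand 13 mm farther back than shut.
Start: joints at [1.347, 0.507, -0.238, 1.5, 0.126, 1.149, -0.155], TCP at [0.202, -0.592, 0.405] pointing down, gripper open.
Joint ranges: [-3.08, 3.08], [-0.24, 2.05], [-1.43, 1.35], [0, 2.5], [-1.52, 4.66], [0.17, 1.96], [-2.89, 2.89]. Speed limits (rad/s): [2.39, 2.39, 3.14, 3.14, 3.14, 3.14, 3.14].

## Interface

Orientations are given as a unit quaternion [x, y, z, w].
In Python, from bench import env gives the robot as it stands. The module is installed in compiled form; this text tells all that it offers.
- The arm moves only by the tool move_arm, never from a script. Its argument "deltas" is a list of rows, each an object of numbers: "dx", "dy", "dz": the shift along the tool's x, y, z in m; "ax", "ay", "az": the turn, a rotation vector about the tool's x, y, z in degrees. A call has 1 to 8 rows; each row shifts and turns the commanded pose from where the row before left it, along the tool's axes as they then stand; what a row does not reach is not made up. A row lasts 1/12 s, in which the tool goes at most 41.7 mm and 7.16 degrees, less where a joint would pass 70% of its speed; a pose out of reach is approached as far as the arm can. A call with a gripper value outside its range is refused whole. "grip" is the finger opening in m, from 0 to 0.0854, set as the call begins (left out, the last holds). The fingers move at their own pace and stop on an object; the grip force is fixed at half the most. Time passes only in rows, so rows that do not move let the fingers close. It gives the time, the measured TCP pose, the force and the opening at its end, in the units of the state.
- env.get_obs(): the state, without advancing time (a new reading comes with each control period).
- env.capture(name): name is "scene" or "top" or "wrist"; returns a dict with "frame" (420x560x3 uint8, red, green, blue), "z_map" (420x560 float32, m along the optical axis (not along the pixel's ray), 0 where there is no reading), "fx", "fy", "cx", "cy" (pixels), "world_to_cam" (4x4, takes a point from world to camera coordinates); the wrist camera has in their place "tool_from_camera" (4x4, takes a point from camera to tool coordinates, whose origin is the TCP and whose axes are the tool frame's). Camera axes: x right, y up, looking along -z (the intrinsics and any distortion apply to the point x, -y, -z); pixel columns grow to the right and rows downward; lengths in m; the calibration is good to about 2 mm. The wrist camera is an equidistant fisheye: a pixel r from the principal point sees the ray r / f radians off the axis. A picture is of the moment at which its call begins: read the wrist's pose just before it.
- env.finish_job(): hands the job in, once; it reports no verdict.
The state is a dict: "clock": time; "joint_positions": joint angles; "qd": joint speeds; "joint_efforts": joint torques, N m; "tool_pos": TCP position; "eef_rot": TCP orientation; "ft_force": force on the tool from outside, world axes, zero at the start; "ft_torque": the same for the moment, N m; "opening": finger opening in m.
Only numpy, scipy, OpenCV 4.12 (cv2) and the standard library are available. Lean on these libraries where they do the work, as an engineer would, in place of code of your own. Each camera call takes 0.05 s, during which the arm holds its last target. There are 200 camera calls.

## Task

Make up two kits: in the tray with two wells, stand the thread spool in the shorter well and lay the yellow wax block in the longer; in the tray with three wells, lay the sanding block in the long middle well, stand the tall big bottle in the larger end well and the small bottle in the smaller end well. Put each thing about in the middle of its well, upright or flat as it was found, and leave the tape roll, the seam roller and the buckle where they lie.

Things in the scene. Friction and masses are not known exactly. Their poses are not given: they have to be found in the camera images.
- edge_tray: Three-well kit tray, fixed: dark wood, grey felt, 252 (y) x 76 (x) x 8 mm high. Origin: centre of underside, z up. Wells in a row along y, 68 mm wide in x; floor 3 mm up, rim and dividers 5 mm above it. Centres, x = 0: small end well (50 mm long) y -97; long middle well (112 mm) y -12; larger end well (74 mm) y +85 mm. On either bench; its y within 15 degrees of world y. Lay the block along y.
- stitch_tray: Two-well kit tray, fixed: dark wood, grey felt, 162 (y) x 76 (x) x 8 mm high. Origin: centre of underside, z up. Wells in a row along y, 68 mm wide in x; floor 3 mm up, rim and divider 5 mm above it. Centres, x = 0: shorter well (66 mm long) y -44; longer well (84 mm) y +35 mm. On either bench; its y within 15 degrees of world y. Lay the wax block along y.
- big_bottle_mid (a point): Tall white plastic bottle with white screw cap, standing: round body 46 mm across, about 85 mm high to the shoulder, 101 mm with the cap. The point is on its axis half-way up, 50.5 mm above its base; z up along the axis, yaw of no meaning. About 0.15 kg.
- small_bottle_mid (a point): Small dark bottle with a white cap, standing: round body 33 mm across and about 40 mm high at full width, cap 18 mm across, 72 mm high in all. The point is on its axis half-way up, 36 mm above its base; z up. About 0.07 kg.
- block_mid (a point): Beech sanding block with brown-red abrasive paper, lying flat: 35 mm (its x) x 86 mm (its y) x 27 mm high. The point is its centre, 13.5 mm above its underside. Grasp it across its x. About 0.06 kg.
- spool_mid (a point): Wooden spool of white thread, standing on end: flanges 41 mm across, 61 mm high; solid to the touch at 41 mm over its whole height; a thin loose thread end sticks out 25 mm to one side (not solid). The point is on the spool's axis half-way up, 30.5 mm above its base; z up. About 0.045 kg.
- wax_mid (a point): Block of yellow beeswax, lying flat: 38 mm (its x) x 55 mm (its y) x 22 mm high, corners rounded. The point is its centre, 11 mm above its underside. Grasp it across its x. About 0.045 kg.
- tape_mid (a point): Roll of paper tape lying flat, about 100 mm across, 26 mm high; the point is its centre, half-way up. Leave it alone.
- roller_mid (a point): Seam roller with a wooden handle, lying: 38 x 128 x 26 mm; the point is its centre, half-way up. Leave it alone.
- buckle_mid (a point): Brass buckle lying flat, 43 x 54 x 8 mm; the point is its centre, half-way up. Leave it alone.
There are look-alikes about, which are no part of the job. Leave any green, pink or turquoise look-alike of the part that bears wax_mid alone.

How it is judged:
At the end, for the whole second after the job is handed in: Spool and wax block, small bottle, sanding block and big bottle each rest on the floor of their own well (height within 3 mm), within 7 degrees of upright, still, centre within 15 mm of the well centre along each tray axis (along the row: small bottle 10 mm, spool 14 mm) (x of small_bottle_mid in the frame of edge_tray between -0.015 and 0.015 m and y of small_bottle_mid in the frame of edge_tray between -0.107 and -0.087 m and z of small_bottle_mid in the frame of edge_tray between 0.036 and 0.042 m and angle between each of small_bottle_mid, block_mid, big_bottle_mid, spool_mid, wax_mid's own z axis and vertical below 0.12 rad and linear speed of each of small_bottle, block, big_bottle, spool, wax below 0.02 m/s and x of block_mid in the frame of edge_tray between -0.015 and 0.015 m and y of block_mid in the frame of edge_tray between -0.027 and 0.003 m and z of block_mid in the frame of edge_tray between 0.0135 and 0.0195 m and x of big_bottle_mid in the frame of edge_tray between -0.015 and 0.015 m and y of big_bottle_mid in the frame of edge_tray between 0.07 and 0.1 m and z of big_bottle_mid in the frame of edge_tray between 0.0505 and 0.0565 m and x of spool_mid in the frame of stitch_tray between -0.015 and 0.015 m and y of spool_mid in the frame of stitch_tray between -0.058 and -0.03 m and z of spool_mid in the frame of stitch_tray between 0.0305 and 0.0365 m and x of wax_mid in the frame of stitch_tray between -0.015 and 0.015 m and y of wax_mid in the frame of stitch_tray between 0.02 and 0.05 m and z of wax_mid in the frame of stitch_tray between 0.011 and 0.017 m); the robot touches nothing.
It fails at once if the tape roll is moved more than 20 mm (distance of tape_mid from where it was at the start of the episode above 0.02 m).
It fails at once if the seam roller is moved more than 20 mm (distance of roller_mid from where it was at the start of the episode above 0.02 m).
It fails at once if the buckle is moved more than 20 mm (distance of buckle_mid from where it was at the start of the episode above 0.02 m).
It also fails if it takes over 128 s, if anything falls off the work surface, if the arm or the gripper's body presses on something with over 40 N, if the wrist force passes 120 N, or if a joint passes its speed limit or range.

## Working session

There is one attempt and no reset: what is moved stays moved. The work goes in short steps, Python scripts to look and compute and a tool call to move; the robot and the scene stay as the last step left them, time stands still between calls to the robot, and variables do not carry over. Pictures are saved under pics/ and viewed, about 12 in all and at most 16, crops included, and the job is handed in when it is done.

Besides the shell and the picture viewer there is one more tool, called after "Call:" by a JSON object that holds its "method" and its "body", one argument or row to a line. move_arm: Moves the arm, as the interface text tells. Its arguments: {"type":"object","properties":{"deltas":{"type":"array"},"grip":{"type":"number"}},"required":["deltas"]}

```bash
mkdir -p pics; cat > h.py <<'E'
import numpy as np, cv2
from bench import env
from scipy.spatial.transform import Rotation as R
np.set_printoptions(precision=4,suppress=True)
def save(n,f): cv2.imwrite('pics/'+n+'.png',cv2.cvtColor(f,cv2.COLOR_RGB2BGR))
def pts(c):
    h,w=c['z_map'].shape; u,v=np.meshgrid(np.arange(w),np.arange(h)); z=c['z_map']
    P=np.stack([(u-c['cx'])/c['fx']*z,-(v-c['cy'])/c['fy']*z,-z,np.ones_like(z)],-1)
    W=P@np.linalg.inv(c['world_to_cam']).T
    W=W[...,:3]; W[z==0]=np.nan
    return W
E
python3 - <<'E'
from h import *
o=env.get_obs(); print({k:np.array(v) for k,v in o.items()}); print(R.from_quat(o['eef_rot']).as_matrix())
for n in ('top','scene'):
    c=env.capture(n); save(n,c['frame']); np.savez(n,**c); print(n,c['fx'],c['cx'],c['cy'],c['world_to_cam'],[k for k in c])
E
```

```text
{'clock': array(0.), 'joint_positions': array([ 1.3475,  0.5084, -0.2375,  1.5012,  0.1257,  1.1489, -0.1548]), 'qd': array([ 0.0025, -0.0002, -0.0007, -0.0004, -0.0006,  0.001 ,  0.0001]), 'joint_efforts': array([  0.0016, -62.0588,  -2.1861, -24.9651,   0.0127,   0.0121,
        -0.    ]), 'tool_pos': array([ 0.2017, -0.5914,  0.4038]), 'eef_rot': array([-0.1158,  0.6982, -0.6969,  0.1156]), 'ft_force': array([-0.7463, -0.7231, -0.2461]), 'ft_torque': array([0.0291, 0.0411, 0.0061]), 'opening': array(0.0853)}
[[-0.9464 -0.0006  0.3229]
 [-0.3229  0.0017 -0.9464]
 [ 0.     -1.     -0.0018]]
top 523.3935360703965 277.0396067168164 199.2627658729594 [[-0.1682 -0.9857 -0.0066 -0.0338]
 [ 0.9456 -0.1632  0.2815 -0.4778]
 [-0.2786  0.0411  0.9595 -1.4831]
 [ 0.      0.      0.      1.    ]] ['frame', 'z_map', 'fx', 'fy', 'cx', 'cy', 'world_to_cam']
scene 427.8110319804926 277.42869778760075 217.95579759852689 [[ 0.477  -0.8787 -0.018  -0.3362]
 [ 0.634   0.3298  0.6995 -0.321 ]
 [-0.6087 -0.3451  0.7144 -1.0409]
 [ 0.      0.      0.      1.    ]] ['frame', 'z_map', 'fx', 'fy', 'cx', 'cy', 'world_to_cam']
```

View pics/top.png

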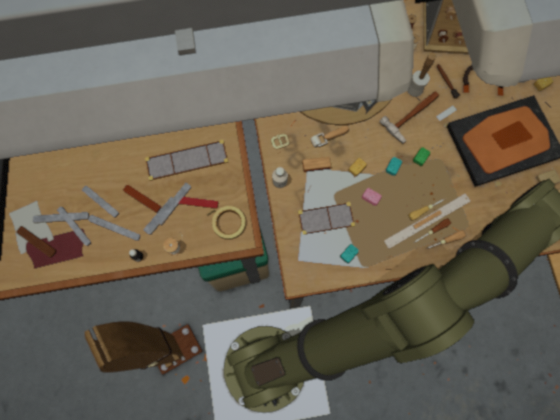

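View pics/scene.png

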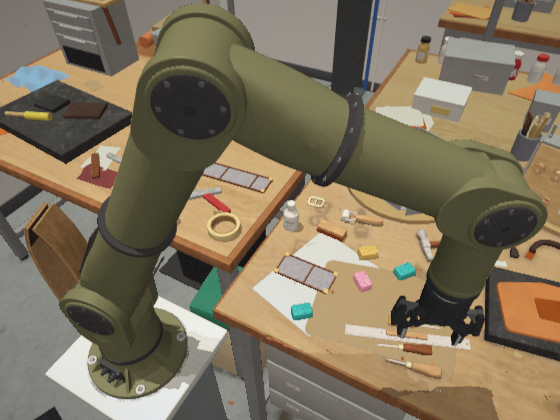

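The top view shows the three-well tray at (187,160), the two-well tray at (327,217), the tape at (229,222), the big bottle at (280,177) and the block at (317,165). It also shows a yellow wax candidate at (358,167), the buckle at (280,142), the roller at (333,138), the spool at (172,246) and the small bottle at (135,255). Next I'll enlarge crops and measure.

```bash
python3 - <<'E'
from h import *
c=dict(np.load('top.npz')); W=pts(c); f=c['frame']
a=cv2.resize(f[125:275,110:260],(600,600),interpolation=cv2.INTER_CUBIC)
b=cv2.resize(f[120:270,255:455],(800,600),interpolation=cv2.INTER_CUBIC)
save('cropL',a);save('cropR',b)
for n,(u,v) in dict(tray3=(187,160),tray2=(327,217),tape=(229,210),big=(280,170),blk=(317,165),wax=(358,167),buck=(274,142),roller=(333,134),spool=(172,243),small=(135,252),yel2=(545,82),benchL=(120,200),benchR=(300,270)).items(): print(n,W[v,u])
E
```

```text
tray3 [0.6586 0.1418 0.0078]
tray2 [ 0.4033 -0.2587 -0.001 ]
tape [0.471  0.0337 0.0185]
big [ 0.543  -0.1365  0.1007]
blk [ 0.566  -0.2571  0.0254]
wax [ 0.542  -0.3838  0.0128]
buck [ 0.6707 -0.139   0.011 ]
roller [ 0.663  -0.3281  0.0173]
spool [0.3901 0.2104 0.0544]
small [0.3789 0.3166 0.0673]
yel2 [ 0.7215 -1.042   0.025 ]
benchL [ 0.5661  0.3643 -0.0012]
benchR [ 0.2575 -0.1479 -0.0051]
```

View pics/cropL.png

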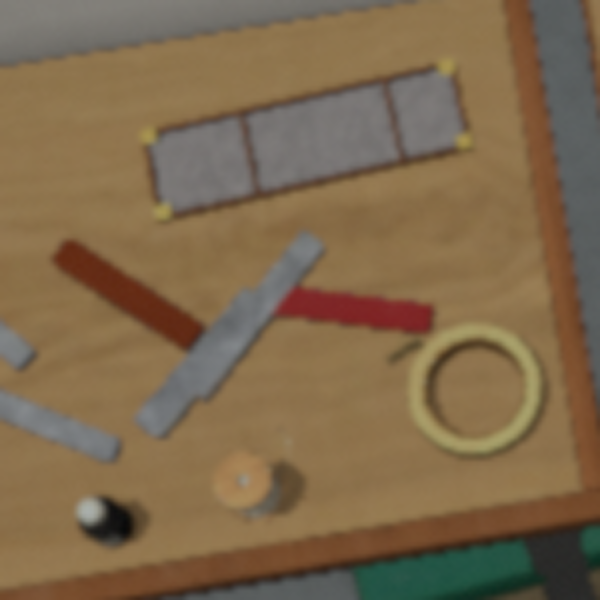

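View pics/cropR.png

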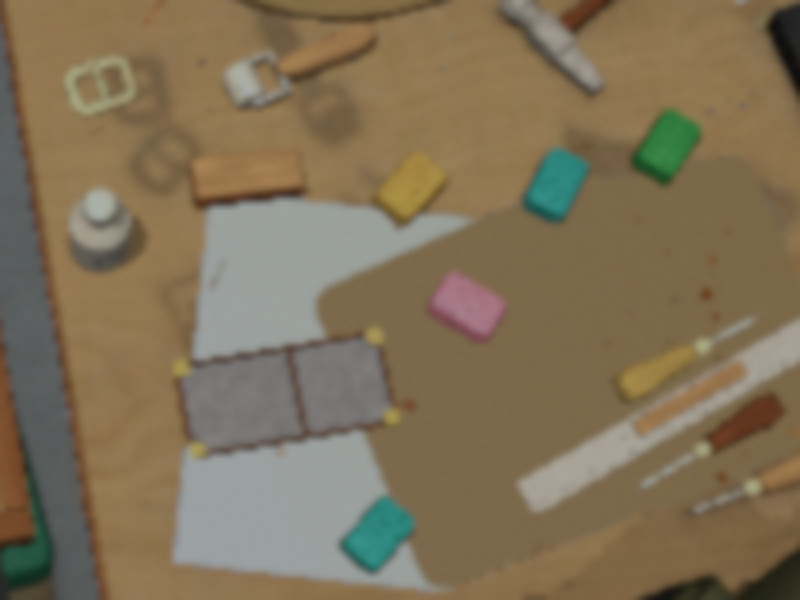

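Yellow block at top (358,167) is the only yellow match within reach; it fits the wax, and the crop confirms its shape and colour. The pink block at (372,197), turquoise blocks at (394,166) and (349,254) and green block at (422,156) are the look-alikes. (545,82) is out of reach. In the left crop the larger end well is on the left (+y), as it should be.

```bash
python3 - <<'E'
from h import *
c=dict(np.load('top.npz')); W=pts(c); f=c['frame']; hsv=cv2.cvtColor(f,cv2.COLOR_RGB2HSV)
M=np.linalg.inv(c['world_to_cam']); print('cam',M[:3,3])
def ray(u,v,z):
    d=M[:3,:3]@np.array([(u-c['cx'])/c['fx'],-(v-c['cy'])/c['fy'],-1]); o=M[:3,3]
    return (o+d*(z-o[2])/d[2])[:2]
def tray(name,cs,L,s,u0,v0):
    P=np.array([ray(u0+x/s,v0+y/s,.008) for x,y in cs]) # left-top,left-bot,right-top,right-bot
    d=(P[0]+P[1]-P[2]-P[3])/2
    print(name,'ctr',P.mean(0),'len',np.linalg.norm(d),'wid',np.linalg.norm(P[0]-P[1]),'yaw',np.degrees(np.arctan2(-d[0],d[1])))
tray('tray3',[(150,135),(162,211),(447,66),(464,141)],.252,4,110,125)
tray('tray2',[(181,368),(197,450),(374,335),(392,416)],.162,4,255,120)
def win(u0,v0,u1,v1,zlo,zhi):
    P=W[v0:v1,u0:u1].reshape(-1,3); P=P[(P[:,2]>zlo)&(P[:,2]<zhi)]; return P
for n,w,lo,hi in [('blk',(300,150,335,176),.02,.035),('wax',(344,155,370,178),.015,.03),('bigcap',(265,160,295,180),.092,.11),('bigsh',(265,160,295,190),.05,.09),('spool',(158,234,188,260),.052,.07),('smallcap',(125,245,145,262),.062,.08),('tapetop',(205,200,250,240),.018,.035)]:
    P=win(*w,lo,hi); r=cv2.minAreaRect(P[:,:2].astype(np.float32)*1000)
    box=cv2.boxPoints(r); e=max((box[1]-box[0],box[2]-box[1]),key=np.linalg.norm)
    print(n,len(P),'med',np.median(P,0),'mid',np.array(r[0])/1000,r[1],'longaxis deg',np.degrees(np.arctan2(e[1],e[0]))%180)
# colour refine
for n,w,h in [('wax',(344,150,372,180),None)]:
    u0,v0,u1,v1=w; m=(hsv[v0:v1,u0:u1,1]>130)&(hsv[v0:v1,u0:u1,2]>150); m=m.astype(np.uint8)
    v,u=np.nonzero(m); print(n,len(u),u.mean()+u0,v.mean()+v0,ray(u.mean()+u0,v.mean()+v0,.018))
print('cap big ray',ray(255+99/4,120+206/4,.101),'spool top',ray(110+243/4,125+480/4,.061),'small cap',ray(110+90/4,125+511/4,.072))
for u,v in [(50,100),(180,120),(240,110),(330,90),(390,90),(300,120)]: print('ovh',u,v,W[v,u])
E
```

```text
cam [ 0.0329 -0.0503  1.5573]
tray3 ctr [0.6605 0.1428] len 0.24103850322791937 wid 0.06489980536316997 yaw 4.22323059583349
tray2 ctr [ 0.3983 -0.2555] len 0.1508527317828789 wid 0.06522929322732288 yaw 0.2811387674785025
blk 265 med [ 0.572  -0.2579  0.0256] mid [ 0.5735 -0.2579] (84.62232208251953, 35.542144775390625) longaxis deg 87.31195
wax 169 med [ 0.5411 -0.3813  0.0215] mid [ 0.5413 -0.382 ] (35.25984191894531, 52.34218978881836) longaxis deg 131.18921
bigcap 53 med [ 0.5399 -0.1352  0.0993] mid [ 0.5403 -0.1353] (21.657867431640625, 24.091419219970703) longaxis deg 101.67021
bigsh 135 med [ 0.5311 -0.1341  0.0649] mid [ 0.5391 -0.1358] (42.75736999511719, 43.31977844238281) longaxis deg 167.83969
spool 156 med [0.3847 0.2142 0.0592] mid [0.385  0.2138] (39.04562759399414, 39.38822937011719) longaxis deg 176.28983
smallcap 34 med [0.3777 0.3229 0.07  ] mid [0.3782 0.3222] (16.919506072998047, 15.924177169799805) longaxis deg 85.663055
tapetop 424 med [0.4344 0.0417 0.0239] mid [0.4507 0.0447] (136.61329650878906, 98.29461669921875) longaxis deg 16.16572
wax 139 357.6906474820144 165.23741007194243 [ 0.5461 -0.383 ]
cap big ray [ 0.5384 -0.1349] spool top [0.3833 0.2136] small cap [0.3768 0.3227]
ovh 50 100 [0.3268 0.1465 1.0572]
ovh 180 120 [0.2992 0.0184 1.0191]
ovh 240 110 [ 0.2996 -0.0499  1.0194]
ovh 330 90 [ 0.304  -0.1536  1.0249]
ovh 390 90 [ 0.2959 -0.2225  1.0178]
ovh 300 120 [ 0.7352 -0.2352  0.003 ]
```

Call:
{"method": "move_arm", "body": {
  "deltas": [
    {"ay": -7},
    {"ay": -7},
    {"ay": -7},
    {"ay": -7},
    {"ay": -7},
    {"ay": -7},
    {"ay": -7},
    {"ay": -7}
  ],
  "grip": 0.085
}}

```text
invalid input at $.deltas[0]: expected keys dx, dy, dz, ax, ay, az
```

Call:
{"method": "move_arm", "body": {
  "deltas": [
    {"ay": -7},
    {"ay": -7},
    {"ay": -7},
    {"ay": -7},
    {"ay": -7},
    {"ay": -7},
    {"ay": -7},
    {"ay": -7}
  ]
}}

```text
invalid input at $.deltas[0]: expected keys dx, dy, dz, ax, ay, az
```

Call:
{"method": "move_arm", "body": {
  "deltas": [
    {"dx": 0.0055, "dz": 0.033, "dy": 0.011},
    {"dx": 0.0055, "dz": 0.033, "dy": 0.011},
    {"dx": 0.0055, "dz": 0.033, "dy": 0.011},
    {"dx": 0.0055, "dz": 0.033, "dy": 0.011},
    {"dx": 0.0055, "dz": 0.033, "dy": 0.011},
    {"dx": 0.0055, "dz": 0.033, "dy": 0.011}
  ]
}}

```text
invalid input at $.deltas[0]: expected keys dx, dy, dz, ax, ay, az
```

Call:
{"method": "move_arm", "body": {
  "deltas": [
    {"dx": 0.0055, "dz": 0.033, "dy": 0.011},
    {"dx": 0.0055, "dz": 0.033, "dy": 0.011},
    {"dx": 0.0055, "dz": 0.033, "dy": 0.011},
    {"dx": 0.0055, "dz": 0.033, "dy": 0.011},
    {"dx": 0.0055, "dz": 0.033, "dy": 0.011},
    {"dx": 0.0055, "dz": 0.033, "dy": 0.011},
    {},
    {}
  ]
}}

```text
invalid input at $.deltas[0]: expected keys dx, dy, dz, ax, ay, az
```

Call:
{"method": "move_arm", "body": {
  "deltas": [
    {"dx": 0, "dy": 0, "dz": 0, "ax": 0, "ay": -7, "az": 0},
    {"dx": 0, "dy": 0, "dz": 0, "ax": 0, "ay": -7, "az": 0},
    {"dx": 0, "dy": 0, "dz": 0, "ax": 0, "ay": -7, "az": 0},
    {"dx": 0, "dy": 0, "dz": 0, "ax": 0, "ay": -7, "az": 0},
    {"dx": 0, "dy": 0, "dz": 0, "ax": 0, "ay": -7, "az": 0},
    {"dx": 0, "dy": 0, "dz": 0, "ax": 0, "ay": -7, "az": 0},
    {"dx": 0, "dy": 0, "dz": 0, "ax": 0, "ay": -7, "az": 0},
    {"dx": 0, "dy": 0, "dz": 0, "ax": 0, "ay": -7, "az": 0}
  ],
  "grip": 0.085
}}

```text
clock: 0.77
tool_pos: [0.2017, -0.5915, 0.4042]
eef_rot: [-0.431, 0.561, -0.56, 0.431]
ft_force: [0.2, 0.4, -0.3]
opening: 0.0848
```

Call:
{"method": "move_arm", "body": {
  "deltas": [
    {"dx": 0, "dy": 0, "dz": 0, "ax": 0, "ay": -7, "az": 0},
    {"dx": 0, "dy": 0, "dz": 0, "ax": 0, "ay": -7, "az": 0},
    {"dx": 0, "dy": 0, "dz": 0, "ax": 0, "ay": -7, "az": 0},
    {"dx": 0, "dy": 0, "dz": 0, "ax": 0, "ay": -7, "az": 0},
    {"dx": 0, "dy": 0, "dz": 0, "ax": 0, "ay": -7, "az": 0},
    {"dx": 0, "dy": 0, "dz": 0, "ax": 0, "ay": -7, "az": 0},
    {"dx": 0, "dy": 0, "dz": 0, "ax": 0, "ay": -7, "az": 0},
    {"dx": 0, "dy": 0, "dz": 0, "ax": 0, "ay": -7, "az": 0}
  ]
}}

```text
clock: 1.43
tool_pos: [0.2016, -0.5915, 0.4042]
eef_rot: [-0.644, 0.292, -0.292, 0.644]
ft_force: [-0.4, 0.7, -0.9]
opening: 0.085
```

Call:
{"method": "move_arm", "body": {
  "deltas": [
    {"dx": 0.0055, "dy": 0.011, "dz": 0.033, "ax": 0, "ay": 0, "az": 0},
    {"dx": 0.0055, "dy": 0.011, "dz": 0.033, "ax": 0, "ay": 0, "az": 0},
    {"dx": 0.0055, "dy": 0.011, "dz": 0.033, "ax": 0, "ay": 0, "az": 0},
    {"dx": 0.0055, "dy": 0.011, "dz": 0.033, "ax": 0, "ay": 0, "az": 0},
    {"dx": 0.0055, "dy": 0.011, "dz": 0.033, "ax": 0, "ay": 0, "az": 0},
    {"dx": 0.0055, "dy": 0.011, "dz": 0.033, "ax": 0, "ay": 0, "az": 0}
  ]
}}

```text
clock: 1.93
tool_pos: [0.3741, -0.4861, 0.3378]
eef_rot: [-0.643, 0.295, -0.294, 0.643]
ft_force: [0.4, -0.4, -0.4]
opening: 0.085
```

Call:
{"method": "move_arm", "body": {
  "deltas": [
    {"dx": 0.0055, "dy": 0.011, "dz": 0.033, "ax": 0, "ay": 0, "az": 0},
    {"dx": 0.0055, "dy": 0.011, "dz": 0.033, "ax": 0, "ay": 0, "az": 0},
    {"dx": 0.0055, "dy": 0.011, "dz": 0.033, "ax": 0, "ay": 0, "az": 0},
    {"dx": 0.0055, "dy": 0.011, "dz": 0.033, "ax": 0, "ay": 0, "az": 0},
    {"dx": 0.0055, "dy": 0.011, "dz": 0.033, "ax": 0, "ay": 0, "az": 0},
    {"dx": 0.0055, "dy": 0.011, "dz": 0.033, "ax": 0, "ay": 0, "az": 0},
    {"dx": 0, "dy": 0, "dz": 0, "ax": 0, "ay": 0, "az": 0},
    {"dx": 0, "dy": 0, "dz": 0, "ax": 0, "ay": 0, "az": 0}
  ]
}}

```text
clock: 2.6
tool_pos: [0.5463, -0.38, 0.2714]
eef_rot: [-0.643, 0.293, -0.292, 0.644]
ft_force: [-0.5, -0.2, -0.3]
opening: 0.0845
```

```bash
cat >> h.py <<'E'
def state():
    o=env.get_obs(); Rm=R.from_quat(o['eef_rot']).as_matrix(); z=Rm[:,2]
    psi=np.degrees(np.arctan2(z[1],z[0])); print('t',round(float(o['clock']),2),'tcp',np.array(o['tool_pos']),'psi %.2f'%psi,'tilt',Rm[2],'open',round(float(o['opening']),4)); return np.array(o['tool_pos']),Rm,psi
def plan(x,y,z,psi):
    p,Rm,ps=state(); d=Rm.T@(np.array([x,y,z])-p); print('shift in tool axes now',d,'|| world d',np.array([x,y,z])-p,'ay',-(psi-ps))
def wpts(c,p,Rm):
    h,w=c['z_map'].shape; u,v=np.meshgrid(np.arange(w),np.arange(h)); z=c['z_map']
    a=(u-c['cx'])/c['fx']; b=(v-c['cy'])/c['fy']; t=np.hypot(a,b)+1e-9
    s=np.tan(t)/t*z; P=np.stack([a*s,-b*s,-z,np.ones_like(z)],-1)@np.array(c['tool_from_camera']).T
    W=P[...,:3]@Rm.T+p; W[(z==0)|(t>1.4)]=np.nan; return W
def wrist(name):
    p,Rm,_=state(); c=env.capture('wrist'); save(name,c['frame']); return c['frame'],wpts(c,p,Rm)
def rect(P):
    r=cv2.minAreaRect(P[:,:2].astype(np.float32)*1000); b=cv2.boxPoints(r); e=max((b[1]-b[0],b[2]-b[1]),key=np.linalg.norm)
    return np.array(r[0])/1000,np.round(r[1],1),round(float(np.degrees(np.arctan2(e[1],e[0]))%180),1)
def near(W,x,y,r,lo,hi):
    P=W.reshape(-1,3); return P[(np.hypot(P[:,0]-x,P[:,1]-y)<r)&(P[:,2]>lo)&(P[:,2]<hi)]
E
python3 - <<'E'
from h import *
f,W=wrist('w1')
P=near(W,.543,-.382,.05,.016,.03); print(len(P),np.median(P,0),rect(P))
P=near(W,.573,-.258,.07,.02,.035); print('blk',len(P),np.median(P,0),rect(P))
E
```

```text
t 2.6 tcp [ 0.5463 -0.38    0.2714] psi 41.11 tilt [-0.0024 -1.      0.001 ] open 0.0845
3159 [ 0.5423 -0.3802  0.0215] (array([ 0.5436, -0.3817]), array([34.4, 51. ]), 129.5)
blk 5284 [ 0.5733 -0.2624  0.0254] (array([ 0.5998, -0.2589]), array([85.4, 86. ]), 177.0)
```

View pics/w1.png

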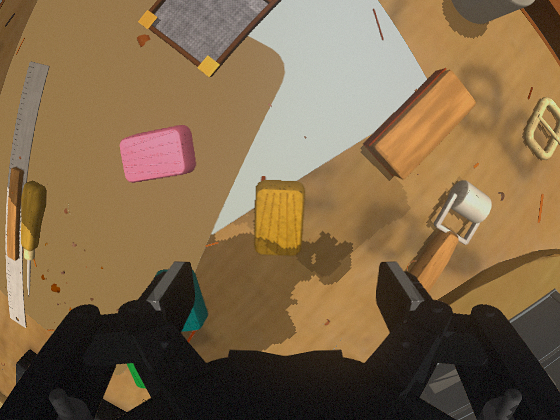

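The wrist view shows the yellow wax at (280,217) squarely between the fingers. Both measurements give about (0.543, -0.381), long axis at 130°. Descend and grip.

Call:
{"method": "move_arm", "body": {
  "deltas": [
    {"dx": -0.0014, "dy": 0.02, "dz": -0.003, "ax": 0, "ay": 0.8, "az": 0},
    {"dx": 0, "dy": 0.02, "dz": 0, "ax": 0, "ay": 0, "az": 0},
    {"dx": 0, "dy": 0.02, "dz": 0, "ax": 0, "ay": 0, "az": 0},
    {"dx": 0, "dy": 0.02, "dz": 0, "ax": 0, "ay": 0, "az": 0},
    {"dx": 0, "dy": 0.0174, "dz": 0, "ax": 0, "ay": 0, "az": 0},
    {"dx": 0, "dy": 0, "dz": 0, "ax": 0, "ay": 0, "az": 0}
  ]
}}

```text
clock: 3.15
tool_pos: [0.5386, -0.3848, 0.1719]
eef_rot: [0.641, -0.301, 0.297, -0.64]
ft_force: [0.0, -0.2, -0.4]
opening: 0.0849
```

Call:
{"method": "move_arm", "body": {
  "deltas": [
    {"dx": 0, "dy": 0, "dz": 0, "ax": 0, "ay": 0, "az": 0},
    {"dx": 0, "dy": 0, "dz": 0, "ax": 0, "ay": 0, "az": 0},
    {"dx": 0, "dy": 0, "dz": 0, "ax": 0, "ay": 0, "az": 0},
    {"dx": 0, "dy": 0, "dz": 0, "ax": 0, "ay": 0, "az": 0},
    {"dx": 0, "dy": 0, "dz": 0, "ax": 0, "ay": 0, "az": 0},
    {"dx": 0, "dy": 0, "dz": 0, "ax": 0, "ay": 0, "az": 0},
    {"dx": 0, "dy": 0, "dz": 0, "ax": 0, "ay": 0, "az": 0},
    {"dx": 0, "dy": 0, "dz": 0, "ax": 0, "ay": 0, "az": 0}
  ],
  "grip": 0.02
}}

```text
clock: 3.82
tool_pos: [0.5418, -0.3837, 0.1772]
eef_rot: [0.641, -0.298, 0.3, -0.641]
ft_force: [-1.6, 0.7, 6.2]
opening: 0.0344
```

Call:
{"method": "move_arm", "body": {
  "deltas": [
    {"dx": 0, "dy": -0.02, "dz": 0, "ax": 0, "ay": 0, "az": 0},
    {"dx": 0, "dy": -0.02, "dz": 0, "ax": 0, "ay": 0, "az": 0},
    {"dx": 0, "dy": -0.02, "dz": 0, "ax": 0, "ay": 0, "az": 0},
    {"dx": 0, "dy": -0.02, "dz": 0, "ax": 0, "ay": 0, "az": 0},
    {"dx": 0, "dy": -0.02, "dz": 0, "ax": 0, "ay": 0, "az": 0},
    {"dx": 0, "dy": 0, "dz": 0, "ax": 0, "ay": 0, "az": 0}
  ]
}}

```text
clock: 4.32
tool_pos: [0.5426, -0.3835, 0.2804]
eef_rot: [0.641, -0.296, 0.301, -0.641]
ft_force: [1.1, -0.4, -0.2]
opening: 0.0346
```

```bash
python3 - <<'E'
from h import *
f,W=wrist('w2')
c=env.capture('top'); np.savez('top2',**c); cv2
g=np.hstack([f[120:420,100:460],cv2.resize(c['frame'][130:230,250:370],(360,300),interpolation=cv2.INTER_CUBIC)]); save('w2c',g)
E
```

```text
t 4.32 tcp [ 0.5426 -0.3835  0.2804] psi 40.03 tilt [ 0.0068 -1.      0.0023] open 0.0346
```

View pics/w2c.png

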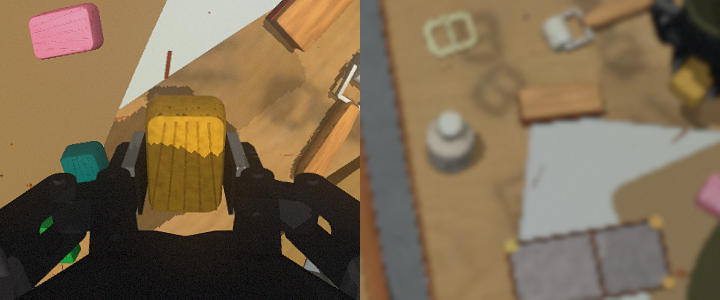

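Call:
{"method": "move_arm", "body": {
  "deltas": [
    {"dx": 0, "dy": 0, "dz": 0, "ax": 0, "ay": 6.6, "az": 0},
    {"dx": 0, "dy": 0, "dz": 0, "ax": 0, "ay": 6.6, "az": 0},
    {"dx": 0, "dy": 0, "dz": 0, "ax": 0, "ay": 6.6, "az": 0},
    {"dx": 0, "dy": 0, "dz": 0, "ax": 0, "ay": 6.6, "az": 0},
    {"dx": 0, "dy": 0, "dz": 0, "ax": 0, "ay": 6.6, "az": 0},
    {"dx": 0, "dy": 0, "dz": 0, "ax": 0, "ay": 6.6, "az": 0}
  ]
}}

```text
clock: 4.92
tool_pos: [0.5409, -0.3833, 0.2741]
eef_rot: [0.501, -0.5, 0.499, -0.5]
ft_force: [-0.0, -0.3, -1.1]
opening: 0.0345
```

Call:
{"method": "move_arm", "body": {
  "deltas": [
    {"dx": -0.0272, "dy": 0, "dz": -0.0241, "ax": 0, "ay": 0, "az": 0},
    {"dx": -0.0272, "dy": 0, "dz": -0.0241, "ax": 0, "ay": 0, "az": 0},
    {"dx": -0.0272, "dy": 0, "dz": -0.0241, "ax": 0, "ay": 0, "az": 0},
    {"dx": -0.0272, "dy": 0, "dz": -0.0241, "ax": 0, "ay": 0, "az": 0},
    {"dx": -0.0272, "dy": 0, "dz": -0.0241, "ax": 0, "ay": 0, "az": 0},
    {"dx": -0.0272, "dy": 0, "dz": -0.0241, "ax": 0, "ay": 0, "az": 0},
    {"dx": 0, "dy": 0, "dz": 0, "ax": 0, "ay": 0, "az": 0},
    {"dx": 0, "dy": 0, "dz": 0, "ax": 0, "ay": 0, "az": 0}
  ]
}}

```text
clock: 5.58
tool_pos: [0.394, -0.2201, 0.275]
eef_rot: [0.503, -0.498, 0.497, -0.502]
ft_force: [0.2, -0.7, -0.7]
opening: 0.0345
```

```bash
cat >> h.py <<'E'
def brass(f,W,x,y,r):
    h=cv2.cvtColor(f,cv2.COLOR_RGB2HSV); D=np.hypot(W[...,0]-x,W[...,1]-y)
    m=((h[...,0]>17)&(h[...,0]<32)&(h[...,1]>110)&(h[...,2]>130)&(D<r)&(W[...,2]<.014)&(W[...,2]>.002)).astype(np.uint8)
    n,l,s,_=cv2.connectedComponentsWithStats(m)
    for i in range(1,n):
        if s[i,4]>25: print('brass px',_[i].round(),s[i,4],'world',np.nanmean(W[l==i],0))
E
python3 - <<'E'
from h import *
f,W=wrist('w3')
brass(f,W,.4,-.255,.13)
E
```

```text
t 5.58 tcp [ 0.394  -0.2201  0.275 ] psi 0.54 tilt [-0.0003 -1.     -0.0023] open 0.0345
brass px [249. 162.] 247 world [ 0.3665 -0.179   0.0082]
brass px [337. 163.] 242 world [ 0.4313 -0.1788  0.008 ]
brass px [253. 333.] 109 world [ 0.3658 -0.3303  0.0082]
brass px [325. 334.] 88 world [ 0.4302 -0.3308  0.0083]
```

View pics/w3.png

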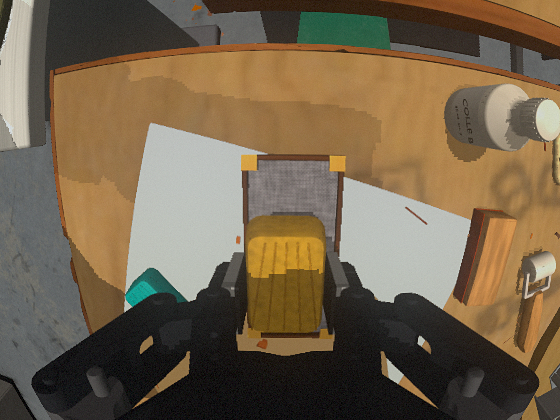

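The wax is held centred over the longer well of tray 2, whose brass corners put the tray centre at (0.3985, -0.2547). Lowering it there.

Call:
{"method": "move_arm", "body": {
  "deltas": [
    {"dx": -0.0004, "dy": 0.02, "dz": 0.0047, "ax": 0, "ay": 0, "az": 0},
    {"dx": 0, "dy": 0.02, "dz": 0, "ax": 0, "ay": 0, "az": 0},
    {"dx": 0, "dy": 0.02, "dz": 0, "ax": 0, "ay": 0, "az": 0},
    {"dx": 0, "dy": 0.02, "dz": 0, "ax": 0, "ay": 0, "az": 0},
    {"dx": 0, "dy": 0.008, "dz": 0, "ax": 0, "ay": 0, "az": 0},
    {"dx": 0, "dy": 0.004, "dz": 0, "ax": 0, "ay": 0, "az": 0},
    {"dx": 0, "dy": 0, "dz": 0, "ax": 0, "ay": 0, "az": 0},
    {"dx": 0, "dy": 0, "dz": 0, "ax": 0, "ay": 0, "az": 0}
  ]
}}

```text
clock: 6.3
tool_pos: [0.4007, -0.2211, 0.1836]
eef_rot: [-0.502, 0.498, -0.498, 0.502]
ft_force: [0.0, 0.7, -0.4]
opening: 0.0344
```

Call:
{"method": "move_arm", "body": {
  "deltas": [
    {"dx": 0, "dy": 0.002, "dz": -0.001, "ax": 0, "ay": 0, "az": 0},
    {"dx": 0, "dy": 0.0015, "dz": 0, "ax": 0, "ay": 0, "az": 0},
    {"dx": 0, "dy": 0, "dz": 0, "ax": 0, "ay": 0, "az": 0},
    {"dx": 0, "dy": 0, "dz": 0, "ax": 0, "ay": 0, "az": 0}
  ]
}}

```text
clock: 6.63
tool_pos: [0.3992, -0.221, 0.1802]
eef_rot: [-0.502, 0.498, -0.498, 0.502]
ft_force: [0.2, -0.1, -0.3]
opening: 0.0344
```

Call:
{"method": "move_arm", "body": {
  "deltas": [
    {"dx": 0, "dy": 0, "dz": 0, "ax": 0, "ay": 0, "az": 0},
    {"dx": 0, "dy": 0, "dz": 0, "ax": 0, "ay": 0, "az": 0},
    {"dx": 0, "dy": 0, "dz": 0, "ax": 0, "ay": 0, "az": 0},
    {"dx": 0, "dy": 0, "dz": 0, "ax": 0, "ay": 0, "az": 0},
    {"dx": 0, "dy": 0, "dz": 0, "ax": 0, "ay": 0, "az": 0},
    {"dx": 0, "dy": 0, "dz": 0, "ax": 0, "ay": 0, "az": 0}
  ],
  "grip": 0.06
}}

```text
clock: 7.13
tool_pos: [0.3992, -0.2209, 0.1798]
eef_rot: [-0.502, 0.498, -0.498, 0.502]
ft_force: [0.2, 0.5, -0.0]
opening: 0.06
```

Call:
{"method": "move_arm", "body": {
  "deltas": [
    {"dx": 0, "dy": -0.02, "dz": 0, "ax": 0, "ay": 0, "az": 0},
    {"dx": 0, "dy": -0.02, "dz": 0, "ax": 0, "ay": 0, "az": 0},
    {"dx": 0, "dy": -0.03, "dz": 0, "ax": 0, "ay": 0, "az": 0},
    {"dx": 0, "dy": -0.03, "dz": 0, "ax": 0, "ay": 0, "az": 0},
    {"dx": 0, "dy": 0, "dz": 0, "ax": 0, "ay": 0, "az": 0}
  ],
  "grip": 0.085
}}

```text
clock: 7.55
tool_pos: [0.4005, -0.221, 0.2841]
eef_rot: [-0.501, 0.496, -0.5, 0.503]
ft_force: [0.6, -0.4, 1.1]
opening: 0.0851
```

```bash
python3 - <<'E'
from h import *
f,W=wrist('w4')
P=near(W,.3985,-.22,.04,.018,.034); print(len(P),np.median(P,0),rect(P))
P=near(W,.573,-.258,.045,.02,.035); print('blk',len(P),np.median(P,0),rect(P))
P=near(W,.573,-.258,.045,.005,.02); print('blk lo',len(P),rect(P))
plan(.5735,-.258,.30,-3)
E
```

```text
t 7.55 tcp [ 0.4005 -0.221   0.2841] psi 0.44 tilt [ 0.0033 -1.      0.0059] open 0.0851
3021 [ 0.3992 -0.2183  0.0246] (array([ 0.3992, -0.2202]), array([34.6, 51.7]), 90.1)
blk 2784 [ 0.5708 -0.2533  0.0256] (array([ 0.5738, -0.257 ]), array([84.7, 35.3]), 87.6)
blk lo 932 (array([ 0.559 , -0.2525]), array([89.7, 27.9]), 68.9)
t 7.6 tcp [ 0.3999 -0.2212  0.2822] psi 0.41 tilt [ 0.0027 -1.      0.0044] open 0.0854
shift in tool axes now [ 0.0381 -0.0169  0.1734] || world d [ 0.1736 -0.0368  0.0178] ay 3.4059645055944863
```

Wax sits at (0.3992, -0.2202), top at 24.6 mm, so it is in. Next is the block at (0.5737, -0.257), jaws at -2.4°.

Call:
{"method": "move_arm", "body": {
  "deltas": [
    {"dx": 0.0073, "dy": 0, "dz": 0.0348, "ax": 0, "ay": 2.8, "az": 0},
    {"dx": 0.007, "dy": 0, "dz": 0.0348, "ax": 0, "ay": 0, "az": 0},
    {"dx": 0.007, "dy": 0, "dz": 0.0348, "ax": 0, "ay": 0, "az": 0},
    {"dx": 0.007, "dy": 0, "dz": 0.0348, "ax": 0, "ay": 0, "az": 0},
    {"dx": 0.007, "dy": 0, "dz": 0.0348, "ax": 0, "ay": 0, "az": 0},
    {"dx": 0, "dy": 0.02, "dz": 0, "ax": 0, "ay": 0, "az": 0},
    {"dx": 0, "dy": 0.02, "dz": 0, "ax": 0, "ay": 0, "az": 0},
    {"dx": 0, "dy": 0, "dz": 0, "ax": 0, "ay": 0, "az": 0}
  ],
  "grip": 0.085
}}

```text
clock: 8.27
tool_pos: [0.5708, -0.2611, 0.2347]
eef_rot: [-0.491, 0.513, -0.508, 0.489]
ft_force: [-1.3, 0.4, -0.6]
opening: 0.0849
```

```bash
python3 - <<'E'
from h import *
f,W=wrist('w5')
P=near(W,.573,-.258,.055,.018,.035); print('blk',len(P),np.median(P,0),rect(P))
plan(.5737,-.257,.176,-2.4)
E
```

```text
t 8.27 tcp [ 0.5708 -0.2611  0.2347] psi -2.33 tilt [-0.0026 -1.     -0.0074] open 0.0849
blk 7624 [ 0.5745 -0.2513  0.0256] (array([ 0.574 , -0.2567]), array([84.7, 34.9]), 87.2)
t 8.32 tcp [ 0.5709 -0.2612  0.2367] psi -2.33 tilt [-0.0019 -1.     -0.0059] open 0.0851
shift in tool axes now [-0.0042  0.0607  0.003 ] || world d [ 0.0028  0.0042 -0.0607] ay 0.0737688363788811
```

Call:
{"method": "move_arm", "body": {
  "deltas": [
    {"dx": -0.0042, "dy": 0.02, "dz": 0.003, "ax": 0, "ay": 0, "az": 0},
    {"dx": 0, "dy": 0.02, "dz": 0, "ax": 0, "ay": 0, "az": 0},
    {"dx": 0, "dy": 0.014, "dz": 0, "ax": 0, "ay": 0, "az": 0},
    {"dx": 0, "dy": 0.006, "dz": 0, "ax": 0, "ay": 0, "az": 0},
    {"dx": 0, "dy": 0, "dz": 0, "ax": 0, "ay": 0, "az": 0},
    {"dx": 0, "dy": 0, "dz": 0, "ax": 0, "ay": 0, "az": 0},
    {"dx": 0, "dy": 0, "dz": 0, "ax": 0, "ay": 0, "az": 0}
  ]
}}

```text
clock: 8.9
tool_pos: [0.5756, -0.2577, 0.1811]
eef_rot: [0.489, -0.51, 0.511, -0.49]
ft_force: [0.8, 0.5, -1.0]
opening: 0.0851
```

Call:
{"method": "move_arm", "body": {
  "deltas": [
    {"dx": 0, "dy": 0, "dz": 0, "ax": 0, "ay": 0, "az": 0},
    {"dx": 0, "dy": 0, "dz": 0, "ax": 0, "ay": 0, "az": 0},
    {"dx": 0, "dy": 0, "dz": 0, "ax": 0, "ay": 0, "az": 0},
    {"dx": 0, "dy": 0, "dz": 0, "ax": 0, "ay": 0, "az": 0},
    {"dx": 0, "dy": 0, "dz": 0, "ax": 0, "ay": 0, "az": 0},
    {"dx": 0, "dy": 0, "dz": 0, "ax": 0, "ay": 0, "az": 0},
    {"dx": 0, "dy": 0, "dz": 0, "ax": 0, "ay": 0, "az": 0},
    {"dx": 0, "dy": 0, "dz": 0, "ax": 0, "ay": 0, "az": 0}
  ],
  "grip": 0.02
}}

```text
clock: 9.57
tool_pos: [0.5754, -0.2576, 0.1803]
eef_rot: [0.489, -0.51, 0.51, -0.49]
ft_force: [0.1, -0.0, 5.0]
opening: 0.0325
```

Call:
{"method": "move_arm", "body": {
  "deltas": [
    {"dx": 0, "dy": -0.015, "dz": 0, "ax": 0, "ay": 0, "az": 0},
    {"dx": 0, "dy": -0.025, "dz": 0, "ax": 0, "ay": 0, "az": 0},
    {"dx": 0, "dy": -0.035, "dz": 0, "ax": 0, "ay": 0, "az": 0},
    {"dx": 0, "dy": -0.035, "dz": 0, "ax": 0, "ay": 0, "az": 0},
    {"dx": 0, "dy": -0.03, "dz": 0, "ax": 0, "ay": 0, "az": 0},
    {"dx": 0, "dy": 0, "dz": 0, "ax": 0, "ay": 0, "az": 0},
    {"dx": 0, "dy": 0, "dz": 0, "ax": 0, "ay": 0, "az": 0}
  ]
}}

```text
clock: 10.15
tool_pos: [0.5755, -0.2576, 0.3214]
eef_rot: [0.489, -0.509, 0.511, -0.49]
ft_force: [-0.6, -0.6, -1.4]
opening: 0.0329
```

```bash
python3 - <<'E'
from h import *
plan(.6612,.1308,.30,4.2)
E
```

```text
t 10.15 tcp [ 0.5755 -0.2576  0.3214] psi -2.37 tilt [ 0.0013 -1.      0.0031] open 0.0329
shift in tool axes now [-0.3916  0.0211  0.0695] || world d [ 0.0857  0.3884 -0.0214] ay -6.573122725065894
```

Call:
{"method": "move_arm", "body": {
  "deltas": [
    {"dx": 0, "dy": 0, "dz": 0, "ax": 0, "ay": -6.6, "az": 0},
    {"dx": -0.0318, "dy": 0, "dz": 0.0095, "ax": 0, "ay": 0, "az": 0},
    {"dx": -0.0318, "dy": 0, "dz": 0.0095, "ax": 0, "ay": 0, "az": 0},
    {"dx": -0.0318, "dy": 0, "dz": 0.0095, "ax": 0, "ay": 0, "az": 0},
    {"dx": -0.0318, "dy": 0, "dz": 0.0095, "ax": 0, "ay": 0, "az": 0},
    {"dx": -0.0318, "dy": 0, "dz": 0.0095, "ax": 0, "ay": 0, "az": 0},
    {"dx": -0.0318, "dy": 0, "dz": 0.0095, "ax": 0, "ay": 0, "az": 0}
  ]
}}

```text
clock: 10.73
tool_pos: [0.6175, -0.0618, 0.3177]
eef_rot: [0.519, -0.482, 0.48, -0.517]
ft_force: [0.4, -0.7, -1.3]
opening: 0.0324
```

Call:
{"method": "move_arm", "body": {
  "deltas": [
    {"dx": -0.0318, "dy": 0, "dz": 0.0095, "ax": 0, "ay": 0, "az": 0},
    {"dx": -0.0318, "dy": 0, "dz": 0.0095, "ax": 0, "ay": 0, "az": 0},
    {"dx": -0.0318, "dy": 0, "dz": 0.0095, "ax": 0, "ay": 0, "az": 0},
    {"dx": -0.0318, "dy": 0, "dz": 0.0095, "ax": 0, "ay": 0, "az": 0},
    {"dx": -0.0318, "dy": 0, "dz": 0.0095, "ax": 0, "ay": 0, "az": 0},
    {"dx": -0.0318, "dy": 0, "dz": 0.0095, "ax": 0, "ay": 0, "az": 0},
    {"dx": 0, "dy": 0, "dz": 0, "ax": 0, "ay": 0, "az": 0},
    {"dx": 0, "dy": 0, "dz": 0, "ax": 0, "ay": 0, "az": 0}
  ]
}}

```text
clock: 11.4
tool_pos: [0.6599, 0.1344, 0.3175]
eef_rot: [0.52, -0.481, 0.479, -0.519]
ft_force: [-0.9, -0.4, -1.2]
opening: 0.0324
```

```bash
python3 - <<'E'
from h import *
f,W=wrist('w6')
brass(f,W,.66,.143,.16)
plan(.6612,.1308,.187,4.2)
E
```

```text
t 11.4 tcp [0.6599 0.1344 0.3175] psi 4.52 tilt [-0.001  -1.     -0.0034] open 0.0324
brass px [250.  54.] 180 world [0.6199 0.2615 0.0081]
brass px [328.  55.] 187 world [0.685  0.2665 0.0079]
t 11.45 tcp [0.6602 0.132  0.3176] psi 4.35 tilt [ 0.0009 -1.     -0.0033] open 0.0328
shift in tool axes now [0.0011 0.1306 0.0014] || world d [ 0.001  -0.0012 -0.1306] ay 0.14739801021771548
```

View pics/w6.png

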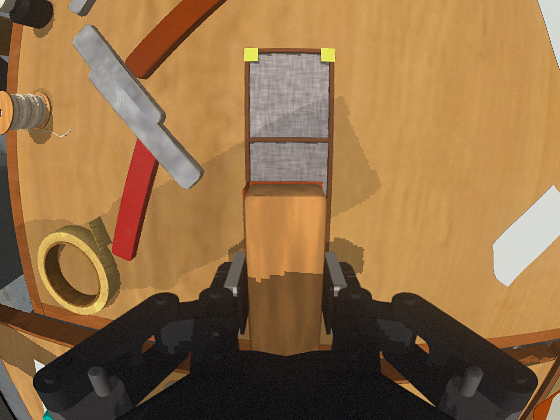

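The block is held over the middle well. The far brass corners at (250,54) and (328,55) give a tray centre of about (0.6613, 0.1433), yaw 4.3°. Lowering.

Call:
{"method": "move_arm", "body": {
  "deltas": [
    {"dx": 0.0017, "dy": 0.03, "dz": 0.0019, "ax": 0, "ay": 0, "az": 0},
    {"dx": 0, "dy": 0.03, "dz": 0, "ax": 0, "ay": 0, "az": 0},
    {"dx": 0, "dy": 0.03, "dz": 0, "ax": 0, "ay": 0, "az": 0},
    {"dx": 0, "dy": 0.02, "dz": 0, "ax": 0, "ay": 0, "az": 0},
    {"dx": 0, "dy": 0.01, "dz": 0, "ax": 0, "ay": 0, "az": 0},
    {"dx": 0, "dy": 0.007, "dz": 0, "ax": 0, "ay": 0, "az": 0},
    {"dx": 0, "dy": 0, "dz": 0, "ax": 0, "ay": 0, "az": 0},
    {"dx": 0, "dy": 0, "dz": 0, "ax": 0, "ay": 0, "az": 0}
  ]
}}

```text
clock: 12.12
tool_pos: [0.6631, 0.1294, 0.1934]
eef_rot: [-0.518, 0.481, -0.482, 0.518]
ft_force: [0.4, 0.2, -0.1]
opening: 0.0327
```

Call:
{"method": "move_arm", "body": {
  "deltas": [
    {"dx": -0.001, "dy": 0.005, "dz": 0, "ax": 0, "ay": 0, "az": 0},
    {"dx": 0, "dy": 0.003, "dz": 0, "ax": 0, "ay": 0, "az": 0},
    {"dx": 0, "dy": 0, "dz": 0, "ax": 0, "ay": 0, "az": 0},
    {"dx": 0, "dy": 0, "dz": 0, "ax": 0, "ay": 0, "az": 0}
  ]
}}

```text
clock: 12.45
tool_pos: [0.6626, 0.1309, 0.1851]
eef_rot: [-0.518, 0.481, -0.481, 0.518]
ft_force: [0.3, 0.4, -0.2]
opening: 0.0327
```

Call:
{"method": "move_arm", "body": {
  "deltas": [
    {"dx": 0, "dy": 0.0015, "dz": 0, "ax": 0, "ay": 0, "az": 0},
    {"dx": 0, "dy": 0, "dz": 0, "ax": 0, "ay": 0, "az": 0},
    {"dx": 0, "dy": 0, "dz": 0, "ax": 0, "ay": 0, "az": 0}
  ]
}}

```text
clock: 12.7
tool_pos: [0.6627, 0.1309, 0.1834]
eef_rot: [-0.518, 0.481, -0.481, 0.518]
ft_force: [-0.1, 0.3, -0.3]
opening: 0.0327
```

Call:
{"method": "move_arm", "body": {
  "deltas": [
    {"dx": 0, "dy": 0, "dz": 0, "ax": 0, "ay": 0, "az": 0},
    {"dx": 0, "dy": 0, "dz": 0, "ax": 0, "ay": 0, "az": 0},
    {"dx": 0, "dy": 0, "dz": 0, "ax": 0, "ay": 0, "az": 0},
    {"dx": 0, "dy": 0, "dz": 0, "ax": 0, "ay": 0, "az": 0},
    {"dx": 0, "dy": 0, "dz": 0, "ax": 0, "ay": 0, "az": 0},
    {"dx": 0, "dy": 0, "dz": 0, "ax": 0, "ay": 0, "az": 0}
  ],
  "grip": 0.06
}}

```text
clock: 13.2
tool_pos: [0.6626, 0.1309, 0.1833]
eef_rot: [-0.518, 0.481, -0.481, 0.518]
ft_force: [-0.4, -1.1, 0.3]
opening: 0.0601
```

Call:
{"method": "move_arm", "body": {
  "deltas": [
    {"dx": 0, "dy": -0.02, "dz": 0, "ax": 0, "ay": 0, "az": 0},
    {"dx": 0, "dy": -0.025, "dz": 0, "ax": 0, "ay": 0, "az": 0},
    {"dx": 0, "dy": -0.03, "dz": 0, "ax": 0, "ay": 0, "az": 0},
    {"dx": 0, "dy": -0.03, "dz": 0, "ax": 0, "ay": 0, "az": 0},
    {"dx": 0, "dy": -0.02, "dz": 0, "ax": 0, "ay": 0, "az": 0},
    {"dx": 0, "dy": 0, "dz": 0, "ax": 0, "ay": 0, "az": 0},
    {"dx": 0, "dy": 0, "dz": 0, "ax": 0, "ay": 0, "az": 0}
  ],
  "grip": 0.085
}}

```text
clock: 13.78
tool_pos: [0.6628, 0.131, 0.3098]
eef_rot: [-0.517, 0.481, -0.482, 0.519]
ft_force: [-0.2, -0.8, -0.4]
opening: 0.0847
```

```bash
python3 - <<'E'
from h import *
f,W=wrist('w7')
P=near(W,.662,.131,.055,.022,.04); print('blk',len(P),np.median(P,0),rect(P))
brass(f,W,.66,.143,.16)
P=near(W,.377,.322,.03,.062,.08); print('small cap',len(P),np.median(P,0) if len(P) else 0)
plan(.3775,.3224,.32,4)
E
```

```text
t 13.78 tcp [0.6628 0.131  0.3098] psi 4.23 tilt [-0.0003 -1.      0.0028] open 0.0847
blk 4184 [0.6623 0.1353 0.0286] (array([0.6621, 0.1321]), array([34.4, 84.1]), 93.8)
brass px [243.  48.] 195 world [0.62   0.2619 0.0081]
brass px [322.  47.] 199 world [0.6847 0.267  0.008 ]
brass px [250. 310.] 114 world [0.6376 0.0212 0.0082]
brass px [316. 310.] 117 world [0.7022 0.026  0.0082]
small cap 0 0
t 13.83 tcp [0.6624 0.1307 0.3082] psi 4.23 tilt [ 0.0003 -1.      0.0001] open 0.0849
shift in tool axes now [-0.2122 -0.0119 -0.27  ] || world d [-0.2849  0.1917  0.0118] ay 0.23486222442446092
```

Block at (0.6621, 0.1321) against the well centre (0.6620, 0.1320). Refined tray centre is (0.6611, 0.1440), yaw 4.2°. On to the small bottle.

Call:
{"method": "move_arm", "body": {
  "deltas": [
    {"dx": -0.0265, "dy": 0, "dz": -0.0305, "ax": 0, "ay": 0, "az": 0},
    {"dx": -0.0265, "dy": 0, "dz": -0.0305, "ax": 0, "ay": 0, "az": 0},
    {"dx": -0.0265, "dy": 0, "dz": -0.0305, "ax": 0, "ay": 0, "az": 0},
    {"dx": -0.0265, "dy": 0, "dz": -0.0305, "ax": 0, "ay": 0, "az": 0},
    {"dx": -0.0265, "dy": 0, "dz": -0.0305, "ax": 0, "ay": 0, "az": 0},
    {"dx": -0.0265, "dy": 0, "dz": -0.0305, "ax": 0, "ay": 0, "az": 0},
    {"dx": -0.0265, "dy": 0, "dz": -0.0305, "ax": 0, "ay": 0, "az": 0},
    {"dx": 0, "dy": 0, "dz": 0, "ax": 0, "ay": 0, "az": 0}
  ],
  "grip": 0.06
}}

```text
clock: 14.5
tool_pos: [0.4288, 0.3053, 0.3078]
eef_rot: [0.521, -0.48, 0.477, -0.52]
ft_force: [-0.1, 0.5, 0.0]
opening: 0.0599
```

```bash
python3 - <<'E'
from h import *
f,W=wrist('w8')
P=near(W,.377,.322,.03,.062,.08); print('small cap',len(P),np.median(P,0),rect(P) if len(P) else 0)
P=near(W,.377,.322,.03,.02,.04); print('small body',len(P),rect(P) if len(P) else 0)
P=near(W,.384,.214,.03,.05,.07); print('spool',len(P),np.median(P,0),rect(P) if len(P) else 0)
plan(.3772,.3224,.22,4)
E
```

```text
t 14.5 tcp [0.4288 0.3053 0.3078] psi 4.87 tilt [-0.0025 -1.     -0.0047] open 0.0599
small cap 618 [0.38   0.3261 0.0706] (array([0.379, 0.325]), array([18.7, 18.9]), 137.0)
small body 271 (array([0.381 , 0.3266]), array([29. , 32.8]), 136.0)
spool 1191 [0.3902 0.2153 0.0596] (array([0.3911, 0.2143]), array([42.5, 28.2]), 74.3)
t 14.55 tcp [0.432  0.303  0.3076] psi 4.71 tilt [-0.0005 -1.     -0.0028] open 0.06
shift in tool axes now [-0.0238  0.0878 -0.0528] || world d [-0.0548  0.0194 -0.0876] ay 0.7082046265072321
```

View pics/w8.png

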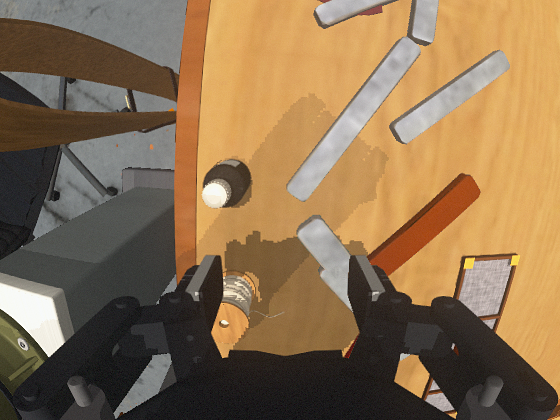

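Call:
{"method": "move_arm", "body": {
  "deltas": [
    {"dx": -0.0083, "dy": 0.019, "dz": -0.0173, "ax": 0, "ay": 0, "az": 0},
    {"dx": -0.0083, "dy": 0.019, "dz": -0.0173, "ax": 0, "ay": 0, "az": 0},
    {"dx": -0.0083, "dy": 0.019, "dz": -0.0173, "ax": 0, "ay": 0, "az": 0},
    {"dx": 0, "dy": 0, "dz": 0, "ax": 0, "ay": 0, "az": 0},
    {"dx": 0, "dy": 0, "dz": 0, "ax": 0, "ay": 0, "az": 0},
    {"dx": 0, "dy": 0, "dz": 0, "ax": 0, "ay": 0, "az": 0}
  ],
  "grip": 0.052
}}

```text
clock: 15.05
tool_pos: [0.3834, 0.3205, 0.2509]
eef_rot: [0.518, -0.481, 0.482, -0.518]
ft_force: [-0.1, -0.3, 0.3]
opening: 0.0522
```

```bash
python3 - <<'E'
from h import *
f,W=wrist('w9')
P=near(W,.378,.323,.03,.062,.08); print('small cap',len(P),np.median(P,0),rect(P) if len(P) else 0)
P=near(W,.378,.323,.03,.02,.04); print('small body',len(P),rect(P) if len(P) else 0)
P=W.reshape(-1,3); q=P[(abs(P[:,1]-.323)<.013)&(P[:,0]>.40)&(P[:,0]<.5)&(P[:,2]>.003)&(P[:,2]<.06)]; print('blade min x',q[q[:,0].argmin()] if len(q) else None, q[:,2].max() if len(q) else 0)
plan(.3777,.3234,.180,4.5)
E
```

```text
t 15.05 tcp [0.3834 0.3205 0.2509] psi 4.18 tilt [ 0.0008 -1.     -0.0004] open 0.0522
small cap 1013 [0.3789 0.3271 0.0706] (array([0.3787, 0.3253]), array([17.6, 17.9]), 174.8)
small body 486 (array([0.3788, 0.328 ]), array([32.5, 27.5]), 2.1)
blade min x [0.4272 0.3221 0.0057] 0.015751331390480544
t 15.1 tcp [0.3837 0.3205 0.2513] psi 4.14 tilt [ 0.0003 -1.      0.0004] open 0.052
shift in tool axes now [-0.0033  0.0713 -0.0058] || world d [-0.006   0.0029 -0.0713] ay -0.35946170045663983
```

Call:
{"method": "move_arm", "body": {
  "deltas": [
    {"dx": -0.0042, "dy": 0, "dz": -0.0052, "ax": 0, "ay": 0, "az": 0},
    {"dx": 0, "dy": 0.02, "dz": 0, "ax": 0, "ay": 0, "az": 0},
    {"dx": 0, "dy": 0.02, "dz": 0, "ax": 0, "ay": 0, "az": 0},
    {"dx": 0, "dy": 0.018, "dz": 0, "ax": 0, "ay": 0, "az": 0},
    {"dx": 0, "dy": 0.01, "dz": 0, "ax": 0, "ay": 0, "az": 0},
    {"dx": 0, "dy": 0.003, "dz": 0, "ax": 0, "ay": 0, "az": 0},
    {"dx": 0, "dy": 0, "dz": 0, "ax": 0, "ay": 0, "az": 0},
    {"dx": 0, "dy": 0, "dz": 0, "ax": 0, "ay": 0, "az": 0}
  ]
}}

```text
clock: 15.77
tool_pos: [0.3771, 0.3252, 0.1809]
eef_rot: [-0.518, 0.481, -0.481, 0.518]
ft_force: [0.2, 0.3, -0.2]
opening: 0.052
```

Call:
{"method": "move_arm", "body": {
  "deltas": [
    {"dx": 0, "dy": 0, "dz": 0, "ax": 0, "ay": 0, "az": 0},
    {"dx": 0, "dy": 0, "dz": 0, "ax": 0, "ay": 0, "az": 0},
    {"dx": 0, "dy": 0, "dz": 0, "ax": 0, "ay": 0, "az": 0},
    {"dx": 0, "dy": 0, "dz": 0, "ax": 0, "ay": 0, "az": 0},
    {"dx": 0, "dy": 0, "dz": 0, "ax": 0, "ay": 0, "az": 0},
    {"dx": 0, "dy": 0, "dz": 0, "ax": 0, "ay": 0, "az": 0}
  ],
  "grip": 0.02
}}

```text
clock: 16.27
tool_pos: [0.3772, 0.3251, 0.1815]
eef_rot: [-0.517, 0.481, -0.481, 0.519]
ft_force: [-0.1, -1.7, 5.8]
opening: 0.0317
```

Call:
{"method": "move_arm", "body": {
  "deltas": [
    {"dx": 0, "dy": -0.02, "dz": 0, "ax": 0, "ay": 0, "az": 0},
    {"dx": 0, "dy": -0.03, "dz": 0, "ax": 0, "ay": 0, "az": 0},
    {"dx": 0, "dy": -0.03, "dz": 0, "ax": 0, "ay": 0, "az": 0},
    {"dx": 0, "dy": -0.03, "dz": 0, "ax": 0, "ay": 0, "az": 0},
    {"dx": 0, "dy": 0, "dz": 0, "ax": 0, "ay": 0, "az": 0},
    {"dx": 0, "dy": 0, "dz": 0, "ax": 0, "ay": 0, "az": 0}
  ]
}}

```text
clock: 16.77
tool_pos: [0.3773, 0.3251, 0.2924]
eef_rot: [-0.516, 0.481, -0.482, 0.52]
ft_force: [-0.4, -1.5, -0.8]
opening: 0.0313
```

```bash
python3 - <<'E'
from h import *
f,W=wrist('w10')
p,_,_=state()
P=near(W,p[0],p[1],.03,p[2]-.125,p[2]-.08); print('held cap',len(P),np.median(P,0),rect(P) if len(P) else 0)
P=near(W,p[0],p[1],.03,p[2]-.19,p[2]-.12); print('held low',len(P),P[:,2].min() if len(P) else 0,rect(P) if len(P) else 0)
plan(.66815,.04725,.29,4.2)
E
```

```text
t 16.77 tcp [0.3773 0.3251 0.2924] psi 4.20 tilt [-0.0024 -1.      0.004 ] open 0.0313
t 16.82 tcp [0.377  0.3246 0.291 ] psi 4.20 tilt [-0.0007 -1.      0.0018] open 0.031
held cap 13081 [0.3764 0.3387 0.1982] (array([0.3762, 0.3357]), array([55. , 21.8]), 4.4)
held low 9586 0.11153362897139552 (array([0.3768, 0.3279]), array([57.1, 29. ]), 3.6)
t 16.82 tcp [0.377  0.3246 0.291 ] psi 4.20 tilt [-0.0007 -1.      0.0018] open 0.031
shift in tool axes now [0.298  0.0013 0.27  ] || world d [ 0.2912 -0.2774 -0.001 ] ay 0.0036696039000911895
```

View pics/w10.png

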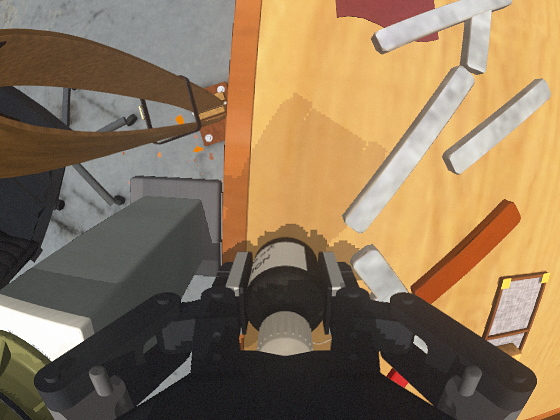

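The small bottle is gripped upright at (285,290). Carrying it to the small end well.

Call:
{"method": "move_arm", "body": {
  "deltas": [
    {"dx": 0.0213, "dy": 0, "dz": 0.0193, "ax": 0, "ay": 0, "az": 0},
    {"dx": 0.0213, "dy": 0, "dz": 0.0193, "ax": 0, "ay": 0, "az": 0},
    {"dx": 0.0213, "dy": 0, "dz": 0.0193, "ax": 0, "ay": 0, "az": 0},
    {"dx": 0.0213, "dy": 0, "dz": 0.0193, "ax": 0, "ay": 0, "az": 0},
    {"dx": 0.0213, "dy": 0, "dz": 0.0193, "ax": 0, "ay": 0, "az": 0},
    {"dx": 0.0213, "dy": 0, "dz": 0.0193, "ax": 0, "ay": 0, "az": 0},
    {"dx": 0.0213, "dy": 0, "dz": 0.0193, "ax": 0, "ay": 0, "az": 0}
  ]
}}

```text
clock: 17.4
tool_pos: [0.5232, 0.1847, 0.2888]
eef_rot: [0.519, -0.482, 0.481, -0.517]
ft_force: [0.5, 0.7, -0.4]
opening: 0.0313
```

Call:
{"method": "move_arm", "body": {
  "deltas": [
    {"dx": 0.0213, "dy": 0, "dz": 0.0193, "ax": 0, "ay": 0, "az": 0},
    {"dx": 0.0213, "dy": 0, "dz": 0.0193, "ax": 0, "ay": 0, "az": 0},
    {"dx": 0.0213, "dy": 0, "dz": 0.0193, "ax": 0, "ay": 0, "az": 0},
    {"dx": 0.0213, "dy": 0, "dz": 0.0193, "ax": 0, "ay": 0, "az": 0},
    {"dx": 0.0213, "dy": 0, "dz": 0.0193, "ax": 0, "ay": 0, "az": 0},
    {"dx": 0.0213, "dy": 0, "dz": 0.0193, "ax": 0, "ay": 0, "az": 0},
    {"dx": 0.0213, "dy": 0, "dz": 0.0193, "ax": 0, "ay": 0, "az": 0},
    {"dx": 0, "dy": 0, "dz": 0, "ax": 0, "ay": 0, "az": 0}
  ]
}}

```text
clock: 18.07
tool_pos: [0.6713, 0.041, 0.2876]
eef_rot: [0.518, -0.482, 0.484, -0.515]
ft_force: [0.3, -1.9, -1.8]
opening: 0.0313
```

```bash
python3 - <<'E'
from h import *
plan(.66815,.0475,.1845,4.2)
E
```

```text
t 18.07 tcp [0.6713 0.041  0.2876] psi 3.82 tilt [ 0.0041 -1.     -0.0009] open 0.0313
shift in tool axes now [-0.0072  0.1031 -0.0027] || world d [-0.0032  0.0065 -0.1031] ay -0.3849241504968788
```

Call:
{"method": "move_arm", "body": {
  "deltas": [
    {"dx": -0.003, "dy": 0.02, "dz": -0.001, "ax": 0, "ay": 0, "az": 0},
    {"dx": 0, "dy": 0.025, "dz": 0, "ax": 0, "ay": 0, "az": 0},
    {"dx": 0, "dy": 0.025, "dz": 0, "ax": 0, "ay": 0, "az": 0},
    {"dx": 0, "dy": 0.015, "dz": 0, "ax": 0, "ay": 0, "az": 0},
    {"dx": 0, "dy": 0, "dz": 0, "ax": 0, "ay": 0, "az": 0},
    {"dx": 0, "dy": 0, "dz": 0, "ax": 0, "ay": 0, "az": 0},
    {"dx": 0, "dy": 0, "dz": 0, "ax": 0, "ay": 0, "az": 0},
    {"dx": 0, "dy": 0, "dz": 0, "ax": 0, "ay": 0, "az": 0}
  ]
}}

```text
clock: 18.73
tool_pos: [0.6676, 0.0507, 0.2064]
eef_rot: [-0.518, 0.481, -0.482, 0.519]
ft_force: [0.2, 0.4, 0.3]
opening: 0.0312
```

```bash
python3 - <<'E'
from h import *
plan(.66815,.0475,.1845,4.2)
E
```

```text
t 18.73 tcp [0.6676 0.0507 0.2064] psi 4.24 tilt [-0.0002 -1.      0.0018] open 0.0312
shift in tool axes now [0.0032 0.0219 0.0003] || world d [ 0.0006 -0.0032 -0.0219] ay 0.042235363510172874
```

Call:
{"method": "move_arm", "body": {
  "deltas": [
    {"dx": 0.003, "dy": 0, "dz": 0, "ax": 0, "ay": 0, "az": 0},
    {"dx": 0, "dy": 0.01, "dz": 0, "ax": 0, "ay": 0, "az": 0},
    {"dx": 0, "dy": 0.008, "dz": 0, "ax": 0, "ay": 0, "az": 0},
    {"dx": 0, "dy": 0.002, "dz": 0, "ax": 0, "ay": 0, "az": 0},
    {"dx": 0, "dy": 0, "dz": 0, "ax": 0, "ay": 0, "az": 0},
    {"dx": 0, "dy": 0, "dz": 0, "ax": 0, "ay": 0, "az": 0}
  ]
}}

```text
clock: 19.23
tool_pos: [0.6672, 0.0473, 0.1847]
eef_rot: [0.518, -0.481, 0.481, -0.518]
ft_force: [0.4, 0.3, -1.4]
opening: 0.0312
```

Call:
{"method": "move_arm", "body": {
  "deltas": [
    {"dx": 0, "dy": 0.0005, "dz": 0, "ax": 0, "ay": 0, "az": 0},
    {"dx": 0, "dy": 0, "dz": 0, "ax": 0, "ay": 0, "az": 0},
    {"dx": 0, "dy": 0, "dz": 0, "ax": 0, "ay": 0, "az": 0},
    {"dx": 0, "dy": 0, "dz": 0, "ax": 0, "ay": 0, "az": 0},
    {"dx": 0, "dy": 0, "dz": 0, "ax": 0, "ay": 0, "az": 0},
    {"dx": 0, "dy": 0, "dz": 0, "ax": 0, "ay": 0, "az": 0}
  ],
  "grip": 0.056
}}

```text
clock: 19.73
tool_pos: [0.6674, 0.0474, 0.1848]
eef_rot: [-0.518, 0.481, -0.481, 0.518]
ft_force: [-0.0, 0.1, 0.6]
opening: 0.056
```

Call:
{"method": "move_arm", "body": {
  "deltas": [
    {"dx": 0, "dy": -0.015, "dz": 0, "ax": 0, "ay": 0, "az": 0},
    {"dx": 0, "dy": -0.025, "dz": 0, "ax": 0, "ay": 0, "az": 0},
    {"dx": 0, "dy": -0.035, "dz": 0, "ax": 0, "ay": 0, "az": 0},
    {"dx": 0, "dy": -0.035, "dz": 0, "ax": 0, "ay": 0, "az": 0},
    {"dx": 0, "dy": 0, "dz": 0, "ax": 0, "ay": 0, "az": 0},
    {"dx": 0, "dy": 0, "dz": 0, "ax": 0, "ay": 0, "az": 0},
    {"dx": 0, "dy": 0, "dz": 0, "ax": 0, "ay": 0, "az": 0}
  ]
}}

```text
clock: 20.32
tool_pos: [0.6672, 0.0472, 0.2947]
eef_rot: [0.518, -0.481, 0.481, -0.518]
ft_force: [0.0, -0.3, 0.5]
opening: 0.0557
```

```bash
python3 - <<'E'
from h import *
f,W=wrist('w11')
P=near(W,.668,.047,.03,.066,.09); print('small cap',len(P),np.median(P,0),rect(P) if len(P) else 0)
c=env.capture('top'); T=pts(c); P=near(T,.668,.047,.03,.066,.09); print('top: cap',len(P),np.median(P,0),rect(P) if len(P)>3 else 0)
P=near(T,.3845,.214,.03,.05,.07); print('top spool',rect(P),np.median(P,0))
plan(.3845,.214,.30,4)
E
```

```text
t 20.32 tcp [0.6672 0.0472 0.2947] psi 4.23 tilt [ 0.0004 -1.     -0.    ] open 0.0557
small cap 680 [0.6671 0.0487 0.0737] (array([0.6672, 0.0473]), array([17.9, 18.1]), 169.8)
top: cap 2 [0.667  0.0374 0.0724] 0
top spool (array([0.3852, 0.2142]), array([39.2, 39.9]), 171.2) [0.3851 0.2144 0.0598]
t 20.42 tcp [0.6669 0.0471 0.2934] psi 4.24 tilt [ 0.0003 -1.     -0.0023] open 0.056
shift in tool axes now [-0.1873 -0.006  -0.2694] || world d [-0.2824  0.1669  0.0066] ay 0.2394316957535958
```

Small bottle stands at (0.6672, 0.0473), well centre (0.6682, 0.0473). Now the spool at (0.385, 0.214).

Call:
{"method": "move_arm", "body": {
  "deltas": [
    {"dx": -0.0187, "dy": 0, "dz": -0.027, "ax": 0, "ay": 0, "az": 0},
    {"dx": -0.0187, "dy": 0, "dz": -0.027, "ax": 0, "ay": 0, "az": 0},
    {"dx": -0.0187, "dy": 0, "dz": -0.027, "ax": 0, "ay": 0, "az": 0},
    {"dx": -0.0187, "dy": 0, "dz": -0.027, "ax": 0, "ay": 0, "az": 0},
    {"dx": -0.0187, "dy": 0, "dz": -0.027, "ax": 0, "ay": 0, "az": 0},
    {"dx": -0.0187, "dy": 0, "dz": -0.027, "ax": 0, "ay": 0, "az": 0},
    {"dx": -0.0187, "dy": 0, "dz": -0.027, "ax": 0, "ay": 0, "az": 0},
    {"dx": -0.0187, "dy": 0, "dz": -0.027, "ax": 0, "ay": 0, "az": 0}
  ],
  "grip": 0.065
}}

```text
clock: 21.08
tool_pos: [0.4392, 0.1809, 0.2938]
eef_rot: [0.519, -0.482, 0.481, -0.518]
ft_force: [0.1, 1.7, 0.7]
opening: 0.0651
```

Call:
{"method": "move_arm", "body": {
  "deltas": [
    {"dx": -0.0187, "dy": 0.01, "dz": -0.027, "ax": 0, "ay": 0, "az": 0},
    {"dx": -0.0187, "dy": 0.01, "dz": -0.027, "ax": 0, "ay": 0, "az": 0},
    {"dx": 0, "dy": 0.015, "dz": 0, "ax": 0, "ay": 0, "az": 0},
    {"dx": 0, "dy": 0, "dz": 0, "ax": 0, "ay": 0, "az": 0},
    {"dx": 0, "dy": 0, "dz": 0, "ax": 0, "ay": 0, "az": 0},
    {"dx": 0, "dy": 0, "dz": 0, "ax": 0, "ay": 0, "az": 0}
  ]
}}

```text
clock: 21.58
tool_pos: [0.3851, 0.2136, 0.2597]
eef_rot: [0.518, -0.482, 0.481, -0.518]
ft_force: [-0.3, 0.2, 0.3]
opening: 0.0651
```

```bash
python3 - <<'E'
from h import *
f,W=wrist('w12')
P=near(W,.385,.214,.03,.05,.07); print('spool',len(P),np.median(P,0),rect(P) if len(P) else 0)
plan(.385,.2143,.190,4.2)
E
```

```text
t 21.58 tcp [0.3851 0.2136 0.2597] psi 4.17 tilt [ 0.0003 -1.     -0.0005] open 0.0651
spool 4013 [0.3848 0.2162 0.0596] (array([0.3849, 0.2155]), array([41.4, 41.3]), 56.7)
t 21.63 tcp [0.3853 0.2135 0.2599] psi 4.14 tilt [-0.0001 -1.      0.0002] open 0.0653
shift in tool axes now [-0.0008  0.0699 -0.0002] || world d [-0.0003  0.0008 -0.0699] ay -0.06309922039187654
```

Call:
{"method": "move_arm", "body": {
  "deltas": [
    {"dx": -0.0015, "dy": 0.02, "dz": 0, "ax": 0, "ay": 0, "az": 0},
    {"dx": 0, "dy": 0.02, "dz": 0, "ax": 0, "ay": 0, "az": 0},
    {"dx": 0, "dy": 0.02, "dz": 0, "ax": 0, "ay": 0, "az": 0},
    {"dx": 0, "dy": 0.01, "dz": 0, "ax": 0, "ay": 0, "az": 0},
    {"dx": 0, "dy": 0, "dz": 0, "ax": 0, "ay": 0, "az": 0},
    {"dx": 0, "dy": 0, "dz": 0, "ax": 0, "ay": 0, "az": 0},
    {"dx": 0, "dy": 0, "dz": 0, "ax": 0, "ay": 0, "az": 0}
  ]
}}

```text
clock: 22.22
tool_pos: [0.3849, 0.2154, 0.1905]
eef_rot: [-0.518, 0.481, -0.482, 0.518]
ft_force: [0.5, -0.3, -0.6]
opening: 0.065
```

Call:
{"method": "move_arm", "body": {
  "deltas": [
    {"dx": 0, "dy": 0, "dz": 0, "ax": 0, "ay": 0, "az": 0},
    {"dx": 0, "dy": 0, "dz": 0, "ax": 0, "ay": 0, "az": 0},
    {"dx": 0, "dy": 0, "dz": 0, "ax": 0, "ay": 0, "az": 0},
    {"dx": 0, "dy": 0, "dz": 0, "ax": 0, "ay": 0, "az": 0},
    {"dx": 0, "dy": 0, "dz": 0, "ax": 0, "ay": 0, "az": 0},
    {"dx": 0, "dy": 0, "dz": 0, "ax": 0, "ay": 0, "az": 0}
  ],
  "grip": 0.025
}}

```text
clock: 22.72
tool_pos: [0.3846, 0.2154, 0.1908]
eef_rot: [-0.517, 0.481, -0.482, 0.519]
ft_force: [-0.3, -0.9, 6.2]
opening: 0.0405
```

Call:
{"method": "move_arm", "body": {
  "deltas": [
    {"dx": 0, "dy": -0.02, "dz": 0, "ax": 0, "ay": 0, "az": 0},
    {"dx": 0, "dy": -0.03, "dz": 0, "ax": 0, "ay": 0, "az": 0},
    {"dx": 0, "dy": -0.03, "dz": 0, "ax": 0, "ay": 0, "az": 0},
    {"dx": 0, "dy": -0.03, "dz": 0, "ax": 0, "ay": 0, "az": 0},
    {"dx": 0, "dy": 0, "dz": 0, "ax": 0, "ay": 4.3, "az": 0},
    {"dx": 0, "dy": 0, "dz": 0, "ax": 0, "ay": 0, "az": 0}
  ]
}}

```text
clock: 23.22
tool_pos: [0.3846, 0.2155, 0.3019]
eef_rot: [0.497, -0.501, 0.502, -0.5]
ft_force: [-0.0, -0.7, -0.7]
opening: 0.0405
```

```bash
python3 - <<'E'
from h import *
f,W=wrist('w13')
plan(.3983,-.2987,.30,0)
E
```

```text
t 23.22 tcp [0.3846 0.2155 0.3019] psi -0.30 tilt [-0.0018 -1.      0.0043] open 0.0405
t 23.27 tcp [0.3842 0.2152 0.3007] psi -0.07 tilt [-0.0004 -1.      0.0022] open 0.0405
shift in tool axes now [0.5138 0.0005 0.0147] || world d [ 0.0141 -0.5139 -0.0007] ay -0.06705460832899919
```

View pics/w13.png

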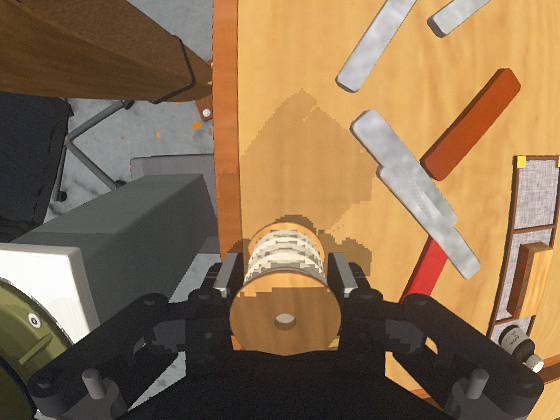

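The spool is held upright at (285,290). Carrying it across on a bowed path to stay above the minimum reach.

Call:
{"method": "move_arm", "body": {
  "deltas": [
    {"dx": 0.0286, "dy": 0, "dz": 0.0105, "ax": 0, "ay": 0, "az": 0},
    {"dx": 0.0286, "dy": 0, "dz": 0.0105, "ax": 0, "ay": 0, "az": 0},
    {"dx": 0.0286, "dy": 0, "dz": 0.0105, "ax": 0, "ay": 0, "az": 0},
    {"dx": 0.0286, "dy": 0, "dz": 0.0105, "ax": 0, "ay": 0, "az": 0},
    {"dx": 0.0286, "dy": 0, "dz": 0.0105, "ax": 0, "ay": 0, "az": 0},
    {"dx": 0.0286, "dy": 0, "dz": 0.0105, "ax": 0, "ay": 0, "az": 0},
    {"dx": 0.0286, "dy": 0, "dz": 0.0105, "ax": 0, "ay": 0, "az": 0},
    {"dx": 0.0286, "dy": 0, "dz": 0.0105, "ax": 0, "ay": 0, "az": 0}
  ]
}}

```text
clock: 23.93
tool_pos: [0.4678, -0.015, 0.2988]
eef_rot: [0.501, -0.5, 0.499, -0.5]
ft_force: [0.8, 0.4, -0.2]
opening: 0.0405
```

Call:
{"method": "move_arm", "body": {
  "deltas": [
    {"dx": 0.0286, "dy": 0, "dz": 0, "ax": 0, "ay": 0, "az": 0},
    {"dx": 0.0286, "dy": 0, "dz": 0, "ax": 0, "ay": 0, "az": 0},
    {"dx": 0.0286, "dy": 0, "dz": -0.0085, "ax": 0, "ay": 0, "az": 0},
    {"dx": 0.0286, "dy": 0, "dz": -0.0085, "ax": 0, "ay": 0, "az": 0},
    {"dx": 0.0286, "dy": 0, "dz": -0.0085, "ax": 0, "ay": 0, "az": 0},
    {"dx": 0.0286, "dy": 0, "dz": -0.0085, "ax": 0, "ay": 0, "az": 0},
    {"dx": 0.0286, "dy": 0, "dz": -0.0085, "ax": 0, "ay": 0, "az": 0},
    {"dx": 0.0286, "dy": 0, "dz": -0.0085, "ax": 0, "ay": 0, "az": 0}
  ]
}}

```text
clock: 24.6
tool_pos: [0.4157, -0.2434, 0.2987]
eef_rot: [0.501, -0.5, 0.499, -0.5]
ft_force: [0.6, -0.1, 0.1]
opening: 0.0408
```

```bash
python3 - <<'E'
from h import *
plan(.3983,-.2987,.22,0)
E
```

```text
t 24.6 tcp [ 0.4157 -0.2434  0.2987] psi 0.09 tilt [-0.001 -1.    -0.002] open 0.0408
shift in tool axes now [ 0.0554  0.0787 -0.0173] || world d [-0.0174 -0.0553 -0.0787] ay 0.0924100680585263
```

Call:
{"method": "move_arm", "body": {
  "deltas": [
    {"dx": 0.0275, "dy": 0, "dz": -0.0085, "ax": 0, "ay": 0, "az": 0},
    {"dx": 0.0275, "dy": 0, "dz": -0.0085, "ax": 0, "ay": 0, "az": 0},
    {"dx": 0, "dy": 0.03, "dz": 0, "ax": 0, "ay": 0, "az": 0},
    {"dx": 0, "dy": 0.03, "dz": 0, "ax": 0, "ay": 0, "az": 0},
    {"dx": 0, "dy": 0.02, "dz": 0, "ax": 0, "ay": 0, "az": 0},
    {"dx": 0, "dy": 0, "dz": 0, "ax": 0, "ay": 0, "az": 0},
    {"dx": 0, "dy": 0, "dz": 0, "ax": 0, "ay": 0, "az": 0},
    {"dx": 0, "dy": 0, "dz": 0, "ax": 0, "ay": 0, "az": 0}
  ]
}}

```text
clock: 25.27
tool_pos: [0.4, -0.297, 0.2202]
eef_rot: [-0.5, 0.5, -0.5, 0.5]
ft_force: [0.4, 0.3, -0.7]
opening: 0.0406
```

```bash
python3 - <<'E'
from h import *
f,W=wrist('w14'); brass(f,W,.3985,-.2547,.12)
plan(.3983,-.2987,.1938,0)
E
```

```text
t 25.27 tcp [ 0.4    -0.297   0.2202] psi 0.03 tilt [-0.0003 -1.     -0.    ] open 0.0406
brass px [224.  41.] 405 world [ 0.3666 -0.1791  0.0081]
brass px [341.  41.] 426 world [ 0.4314 -0.1792  0.0081]
t 25.32 tcp [ 0.4002 -0.2971  0.2207] psi 0.01 tilt [ 0.0006 -1.      0.001 ] open 0.0404
shift in tool axes now [ 0.0016  0.0269 -0.0019] || world d [-0.0019 -0.0016 -0.0269] ay 0.006533017278075185
```

Call:
{"method": "move_arm", "body": {
  "deltas": [
    {"dx": 0.0016, "dy": 0.01, "dz": -0.0018, "ax": 0, "ay": 0, "az": 0},
    {"dx": 0, "dy": 0.01, "dz": 0, "ax": 0, "ay": 0, "az": 0},
    {"dx": 0, "dy": 0.005, "dz": 0, "ax": 0, "ay": 0, "az": 0},
    {"dx": 0, "dy": 0.0015, "dz": 0, "ax": 0, "ay": 0, "az": 0},
    {"dx": 0, "dy": 0, "dz": 0, "ax": 0, "ay": 0, "az": 0},
    {"dx": 0, "dy": 0, "dz": 0, "ax": 0, "ay": 0, "az": 0}
  ]
}}

```text
clock: 25.82
tool_pos: [0.3975, -0.2988, 0.1937]
eef_rot: [0.5, -0.5, 0.5, -0.499]
ft_force: [-3.9, 1.0, 11.6]
opening: 0.0407
```

Call:
{"method": "move_arm", "body": {
  "deltas": [
    {"dx": 0, "dy": -0.0005, "dz": 0, "ax": 0, "ay": 0, "az": 0},
    {"dx": 0, "dy": 0, "dz": 0, "ax": 0, "ay": 0, "az": 0},
    {"dx": 0, "dy": 0, "dz": 0, "ax": 0, "ay": 0, "az": 0},
    {"dx": 0, "dy": 0, "dz": 0, "ax": 0, "ay": 0, "az": 0},
    {"dx": 0, "dy": 0, "dz": 0, "ax": 0, "ay": 0, "az": 0},
    {"dx": 0, "dy": 0, "dz": 0, "ax": 0, "ay": 0, "az": 0}
  ],
  "grip": 0.065
}}

```text
clock: 26.32
tool_pos: [0.3978, -0.2988, 0.1936]
eef_rot: [-0.5, 0.5, -0.5, 0.5]
ft_force: [-0.5, -0.6, -0.1]
opening: 0.0649
```

Call:
{"method": "move_arm", "body": {
  "deltas": [
    {"dx": 0, "dy": -0.015, "dz": 0, "ax": 0, "ay": 0, "az": 0},
    {"dx": 0, "dy": -0.025, "dz": 0, "ax": 0, "ay": 0, "az": 0},
    {"dx": 0, "dy": -0.035, "dz": 0, "ax": 0, "ay": 0, "az": 0},
    {"dx": 0, "dy": -0.035, "dz": 0, "ax": 0, "ay": 0, "az": 0},
    {"dx": 0, "dy": 0, "dz": 0, "ax": 0, "ay": 0, "az": 0},
    {"dx": 0, "dy": 0, "dz": 0, "ax": 0, "ay": 0, "az": 0},
    {"dx": 0, "dy": 0, "dz": 0, "ax": 0, "ay": 0, "az": 0}
  ],
  "grip": 0.07
}}

```text
clock: 26.9
tool_pos: [0.3975, -0.2988, 0.3036]
eef_rot: [-0.5, 0.5, -0.5, 0.5]
ft_force: [0.3, 0.8, -0.9]
opening: 0.0699
```

```bash
python3 - <<'E'
from h import *
f,W=wrist('w15'); brass(f,W,.3985,-.2547,.12)
P=near(W,.3983,-.2987,.03,.05,.08); print('spool',len(P),np.median(P,0),rect(P) if len(P) else 0)
P=near(W,.3985,-.22,.04,.018,.034); print('wax',len(P),np.median(P,0),rect(P))
P=near(W,.5395,-.1355,.035,.092,.11); print('big',len(P),np.median(P,0) if len(P) else 0)
plan(.5397,-.1355,.30,0)
E
```

```text
t 26.9 tcp [ 0.3975 -0.2988  0.3036] psi -0.08 tilt [ 0.0002 -1.     -0.0003] open 0.0699
brass px [246.  62.] 192 world [ 0.3668 -0.1791  0.0082]
brass px [327.  62.] 206 world [ 0.4315 -0.1791  0.0081]
brass px [249. 240.] 147 world [ 0.3662 -0.3295  0.0082]
brass px [324. 240.] 162 world [ 0.4314 -0.3294  0.0081]
spool 2750 [ 0.3969 -0.2982  0.0627] (array([ 0.3971, -0.2985]), array([40.5, 40.9]), 91.8)
wax 2941 [ 0.3993 -0.2209  0.0244] (array([ 0.3993, -0.2212]), array([35.4, 50.7]), 90.1)
big 461 [ 0.5397 -0.1424  0.099 ]
t 26.95 tcp [ 0.3973 -0.2987  0.303 ] psi -0.07 tilt [-0.0007 -1.     -0.0013] open 0.0702
shift in tool axes now [-0.1634  0.0029  0.1422] || world d [ 0.1424  0.1632 -0.003 ] ay -0.0728475831803879
```

Spool and wax are good. The big bottle is last.

Call:
{"method": "move_arm", "body": {
  "deltas": [
    {"dx": -0.0233, "dy": 0, "dz": 0.0203, "ax": 0, "ay": 0, "az": 0},
    {"dx": -0.0233, "dy": 0, "dz": 0.0203, "ax": 0, "ay": 0, "az": 0},
    {"dx": -0.0233, "dy": 0, "dz": 0.0203, "ax": 0, "ay": 0, "az": 0},
    {"dx": -0.0233, "dy": 0, "dz": 0.0203, "ax": 0, "ay": 0, "az": 0},
    {"dx": -0.0233, "dy": 0, "dz": 0.0203, "ax": 0, "ay": 0, "az": 0},
    {"dx": -0.0233, "dy": 0, "dz": 0.0203, "ax": 0, "ay": 0, "az": 0},
    {"dx": -0.0233, "dy": 0, "dz": 0.0203, "ax": 0, "ay": 0, "az": 0},
    {"dx": 0, "dy": 0, "dz": 0, "ax": 0, "ay": 0, "az": 0}
  ],
  "grip": 0.08
}}

```text
clock: 27.62
tool_pos: [0.5433, -0.1296, 0.3027]
eef_rot: [-0.5, 0.499, -0.497, 0.503]
ft_force: [0.7, 0.6, 0.5]
opening: 0.0802
```

Call:
{"method": "move_arm", "body": {
  "deltas": [
    {"dx": 0, "dy": 0, "dz": 0, "ax": 0, "ay": 0, "az": 0},
    {"dx": 0, "dy": 0, "dz": 0, "ax": 0, "ay": 0, "az": 0},
    {"dx": 0, "dy": 0, "dz": 0, "ax": 0, "ay": 0, "az": 0}
  ]
}}

```text
clock: 27.87
tool_pos: [0.5393, -0.137, 0.3028]
eef_rot: [-0.5, 0.501, -0.5, 0.499]
ft_force: [0.2, 0.2, -0.8]
opening: 0.0798
```

```bash
python3 - <<'E'
from h import *
f,W=wrist('w16')
P=near(W,.5395,-.1355,.035,.092,.11); print('cap',len(P),np.median(P,0) if len(P) else 0,rect(P))
P=near(W,.5395,-.1355,.035,.05,.085); print('body',len(P),rect(P))
plan(.5397,-.1355,.22,0)
E
```

```text
t 27.87 tcp [ 0.5393 -0.137   0.3028] psi -0.15 tilt [ 0.0003 -1.     -0.0024] open 0.0798
cap 1432 [ 0.5417 -0.1328  0.0998] (array([ 0.5417, -0.1344]), array([24.7, 25.3]), 145.0)
body 2147 (array([ 0.5418, -0.1314]), array([39. , 45.5]), 178.4)
t 27.92 tcp [ 0.5393 -0.1372  0.3031] psi -0.17 tilt [ 0.0004 -1.     -0.0018] open 0.0804
shift in tool axes now [-0.0017  0.0831  0.0006] || world d [ 0.0004  0.0017 -0.0831] ay -0.17205737273402294
```

Call:
{"method": "move_arm", "body": {
  "deltas": [
    {"dx": -0.0022, "dy": 0, "dz": 0.0017, "ax": 0, "ay": 0, "az": 0},
    {"dx": 0, "dy": 0.02, "dz": 0, "ax": 0, "ay": 0, "az": 0},
    {"dx": 0, "dy": 0.025, "dz": 0, "ax": 0, "ay": 0, "az": 0},
    {"dx": 0, "dy": 0.025, "dz": 0, "ax": 0, "ay": 0, "az": 0},
    {"dx": 0, "dy": 0.013, "dz": 0, "ax": 0, "ay": 0, "az": 0},
    {"dx": 0, "dy": 0, "dz": 0, "ax": 0, "ay": 0, "az": 0},
    {"dx": 0, "dy": 0, "dz": 0, "ax": 0, "ay": 0, "az": 0},
    {"dx": 0, "dy": 0, "dz": 0, "ax": 0, "ay": 0, "az": 0}
  ]
}}

```text
clock: 28.58
tool_pos: [0.5422, -0.1339, 0.2217]
eef_rot: [0.499, -0.5, 0.501, -0.5]
ft_force: [-0.5, 0.9, 0.1]
opening: 0.0798
```

Call:
{"method": "move_arm", "body": {
  "deltas": [
    {"dx": 0, "dy": 0, "dz": 0, "ax": 0, "ay": 0, "az": 0},
    {"dx": 0, "dy": 0, "dz": 0, "ax": 0, "ay": 0, "az": 0},
    {"dx": 0, "dy": 0, "dz": 0, "ax": 0, "ay": 0, "az": 0},
    {"dx": 0, "dy": 0, "dz": 0, "ax": 0, "ay": 0, "az": 0},
    {"dx": 0, "dy": 0, "dz": 0, "ax": 0, "ay": 0, "az": 0},
    {"dx": 0, "dy": 0, "dz": 0, "ax": 0, "ay": 0, "az": 0}
  ],
  "grip": 0.03
}}

```text
clock: 29.08
tool_pos: [0.542, -0.1337, 0.2221]
eef_rot: [0.5, -0.5, 0.501, -0.5]
ft_force: [-1.5, 0.4, 7.8]
opening: 0.0428
```

Call:
{"method": "move_arm", "body": {
  "deltas": [
    {"dx": 0, "dy": -0.02, "dz": 0, "ax": 0, "ay": 0, "az": 0},
    {"dx": 0, "dy": -0.03, "dz": 0, "ax": 0, "ay": 0, "az": 0},
    {"dx": 0, "dy": -0.03, "dz": 0, "ax": 0, "ay": 0, "az": 0},
    {"dx": 0, "dy": -0.03, "dz": 0, "ax": 0, "ay": 0, "az": 0},
    {"dx": 0, "dy": -0.02, "dz": 0, "ax": 0, "ay": 0, "az": 0},
    {"dx": 0, "dy": 0, "dz": 0, "ax": 0, "ay": -4.2, "az": 0},
    {"dx": 0, "dy": 0, "dz": 0, "ax": 0, "ay": 0, "az": 0},
    {"dx": 0, "dy": 0, "dz": 0, "ax": 0, "ay": 0, "az": 0}
  ]
}}

```text
clock: 29.75
tool_pos: [0.5414, -0.1338, 0.3507]
eef_rot: [0.517, -0.482, 0.482, -0.517]
ft_force: [0.7, -1.0, -1.8]
opening: 0.0427
```

```bash
python3 - <<'E'
from h import *
f,W=wrist('w17')
plan(.6549,.2288,.345,4.2)
E
```

```text
t 29.75 tcp [ 0.5414 -0.1338  0.3507] psi 4.03 tilt [ 0.0001 -1.     -0.0004] open 0.0427
t 29.8 tcp [ 0.5414 -0.1338  0.3502] psi 4.02 tilt [-0.0003 -1.     -0.0013] open 0.0434
shift in tool axes now [-0.3538  0.0051  0.1387] || world d [ 0.1135  0.3626 -0.0052] ay -0.1843549563334932
```

View pics/w17.png

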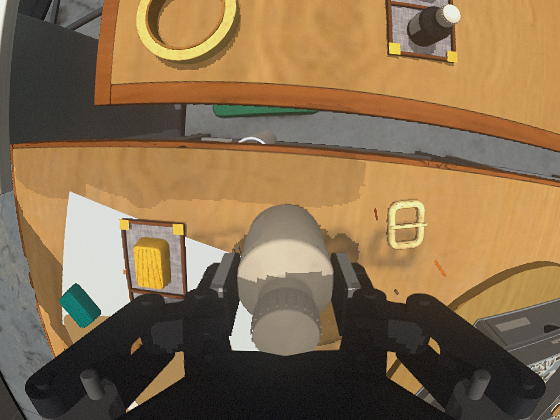

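The big bottle is held upright at (285,285). Carry it to the larger end well.

Call:
{"method": "move_arm", "body": {
  "deltas": [
    {"dx": -0.0272, "dy": 0, "dz": 0.0107, "ax": 0, "ay": 0, "az": 0},
    {"dx": -0.0272, "dy": 0, "dz": 0.0107, "ax": 0, "ay": 0, "az": 0},
    {"dx": -0.0272, "dy": 0, "dz": 0.0107, "ax": 0, "ay": 0, "az": 0},
    {"dx": -0.0272, "dy": 0, "dz": 0.0107, "ax": 0, "ay": 0, "az": 0},
    {"dx": -0.0272, "dy": 0, "dz": 0.0107, "ax": 0, "ay": 0, "az": 0},
    {"dx": -0.0272, "dy": 0, "dz": 0.0107, "ax": 0, "ay": 0, "az": 0},
    {"dx": -0.0272, "dy": 0, "dz": 0.0107, "ax": 0, "ay": 0, "az": 0},
    {"dx": -0.0272, "dy": 0, "dz": 0.0107, "ax": 0, "ay": 0, "az": 0}
  ]
}}

```text
clock: 30.47
tool_pos: [0.6115, 0.0909, 0.3495]
eef_rot: [0.518, -0.483, 0.482, -0.517]
ft_force: [0.5, -0.0, -1.5]
opening: 0.0431
```

Call:
{"method": "move_arm", "body": {
  "deltas": [
    {"dx": -0.0272, "dy": 0, "dz": 0.0107, "ax": 0, "ay": 0, "az": 0},
    {"dx": -0.0272, "dy": 0, "dz": 0.0107, "ax": 0, "ay": 0, "az": 0},
    {"dx": -0.0272, "dy": 0, "dz": 0.0107, "ax": 0, "ay": 0, "az": 0},
    {"dx": -0.0272, "dy": 0, "dz": 0.0107, "ax": 0, "ay": 0, "az": 0},
    {"dx": -0.0272, "dy": 0, "dz": 0.0107, "ax": 0, "ay": 0, "az": 0},
    {"dx": 0, "dy": 0, "dz": 0, "ax": 0, "ay": 0, "az": 0},
    {"dx": 0, "dy": 0, "dz": 0, "ax": 0, "ay": 0, "az": 0},
    {"dx": 0, "dy": 0, "dz": 0, "ax": 0, "ay": 0, "az": 0}
  ]
}}

```text
clock: 31.13
tool_pos: [0.6548, 0.2288, 0.3493]
eef_rot: [0.519, -0.482, 0.482, -0.517]
ft_force: [0.3, -0.2, -2.9]
opening: 0.0429
```

```bash
python3 - <<'E'
from h import *
plan(.6549,.2288,.225,4.2)
E
```

```text
t 31.13 tcp [0.6548 0.2288 0.3493] psi 4.11 tilt [ 0.0014 -1.     -0.0023] open 0.0429
shift in tool axes now [-0.0002  0.1243  0.0003] || world d [ 0.0001 -0.     -0.1243] ay -0.09330201393651372
```

Call:
{"method": "move_arm", "body": {
  "deltas": [
    {"dx": 0, "dy": 0.03, "dz": 0, "ax": 0, "ay": 0, "az": 0},
    {"dx": 0, "dy": 0.03, "dz": 0, "ax": 0, "ay": 0, "az": 0},
    {"dx": 0, "dy": 0.03, "dz": 0, "ax": 0, "ay": 0, "az": 0},
    {"dx": 0, "dy": 0.015, "dz": 0, "ax": 0, "ay": 0, "az": 0},
    {"dx": 0, "dy": 0.008, "dz": 0, "ax": 0, "ay": 0, "az": 0},
    {"dx": 0, "dy": 0, "dz": 0, "ax": 0, "ay": 0, "az": 0},
    {"dx": 0, "dy": 0, "dz": 0, "ax": 0, "ay": 0, "az": 0},
    {"dx": 0, "dy": 0, "dz": 0, "ax": 0, "ay": 0, "az": 0}
  ]
}}

```text
clock: 31.8
tool_pos: [0.6556, 0.2289, 0.2395]
eef_rot: [-0.517, 0.481, -0.482, 0.518]
ft_force: [-0.6, -1.2, -1.2]
opening: 0.0428
```

Call:
{"method": "move_arm", "body": {
  "deltas": [
    {"dx": 0, "dy": 0.008, "dz": 0, "ax": 0, "ay": 0, "az": 0},
    {"dx": 0, "dy": 0.004, "dz": 0, "ax": 0, "ay": 0, "az": 0},
    {"dx": 0, "dy": 0.0015, "dz": 0, "ax": 0, "ay": 0, "az": 0},
    {"dx": 0, "dy": 0, "dz": 0, "ax": 0, "ay": 0, "az": 0},
    {"dx": 0, "dy": 0, "dz": 0, "ax": 0, "ay": 0, "az": 0},
    {"dx": 0, "dy": 0, "dz": 0, "ax": 0, "ay": 0, "az": 0}
  ]
}}

```text
clock: 32.3
tool_pos: [0.6551, 0.2292, 0.2253]
eef_rot: [-0.517, 0.481, -0.482, 0.518]
ft_force: [-2.0, -0.9, 6.0]
opening: 0.0432
```

Touching the floor at the expected height (6 N). Release and lift.

Call:
{"method": "move_arm", "body": {
  "deltas": [
    {"dx": 0, "dy": 0, "dz": 0, "ax": 0, "ay": 0, "az": 0},
    {"dx": 0, "dy": 0, "dz": 0, "ax": 0, "ay": 0, "az": 0},
    {"dx": 0, "dy": 0, "dz": 0, "ax": 0, "ay": 0, "az": 0},
    {"dx": 0, "dy": 0, "dz": 0, "ax": 0, "ay": 0, "az": 0},
    {"dx": 0, "dy": 0, "dz": 0, "ax": 0, "ay": 0, "az": 0},
    {"dx": 0, "dy": 0, "dz": 0, "ax": 0, "ay": 0, "az": 0},
    {"dx": 0, "dy": 0, "dz": 0, "ax": 0, "ay": 0, "az": 0}
  ],
  "grip": 0.075
}}

```text
clock: 32.88
tool_pos: [0.655, 0.2291, 0.2242]
eef_rot: [0.518, -0.482, 0.482, -0.518]
ft_force: [-0.1, 0.4, -0.6]
opening: 0.0749
```

Call:
{"method": "move_arm", "body": {
  "deltas": [
    {"dx": 0, "dy": -0.015, "dz": 0, "ax": 0, "ay": 0, "az": 0},
    {"dx": 0, "dy": -0.025, "dz": 0, "ax": 0, "ay": 0, "az": 0},
    {"dx": 0, "dy": -0.03, "dz": 0, "ax": 0, "ay": 0, "az": 0},
    {"dx": 0, "dy": -0.03, "dz": 0, "ax": 0, "ay": 0, "az": 0},
    {"dx": 0, "dy": -0.03, "dz": 0, "ax": 0, "ay": 0, "az": 0},
    {"dx": 0, "dy": 0, "dz": 0, "ax": 0, "ay": 0, "az": 0},
    {"dx": 0, "dy": 0, "dz": 0, "ax": 0, "ay": 0, "az": 0},
    {"dx": 0, "dy": 0, "dz": 0, "ax": 0, "ay": 0, "az": 0}
  ]
}}

```text
clock: 33.55
tool_pos: [0.6549, 0.2289, 0.3539]
eef_rot: [0.518, -0.482, 0.482, -0.517]
ft_force: [0.2, -0.8, -0.9]
opening: 0.075
```

```bash
python3 - <<'E'
from h import *
f,W=wrist('w18'); brass(f,W,.6611,.144,.16)
a=np.radians(4.17); C=np.array([.6611,.144])
def loc(n,x,y,r,lo,hi):
    P=near(W,x,y,r,lo,hi); c,s,t=rect(P); d=c-C; print(n,len(P),'topz',np.median(P[:,2]).round(4),s,t,'in tray',np.array([d[0]*np.cos(a)+d[1]*np.sin(a),-d[0]*np.sin(a)+d[1]*np.cos(a)]))
loc('bigcap',.655,.229,.03,.097,.115); loc('blk',.662,.132,.055,.022,.04); loc('small',.668,.047,.03,.066,.09)
P=near(W,.655,.229,.035,.05,.092); print('body',len(P),rect(P))
c=env.capture('top'); g=c['frame'][115:275,100:460]; save('end',cv2.resize(g,(720,320),interpolation=cv2.INTER_CUBIC))
E
```

```text
t 33.55 tcp [0.6549 0.2289 0.3539] psi 4.13 tilt [ 0.0005 -1.     -0.0004] open 0.075
brass px [252. 158.] 145 world [0.62   0.2619 0.0082]
brass px [318. 158.] 145 world [0.685  0.2665 0.0081]
bigcap 919 topz 0.103 [25.  25.6] 170.9 in tray [0.0001 0.0845]
blk 2314 topz 0.0286 [33.8 85.2] 94.0 in tray [ 0.0005 -0.0124]
small 0 topz nan [0. 0.] 0.0 in tray [-0.6698 -0.0955]
body 1539 (array([0.6546, 0.2308]), array([45.2, 40.6]), 7.3)
  return _methods._mean(a, axis=axis, dtype=dtype,
  ret = ret.dtype.type(ret / rcount)
```

View pics/w18.png

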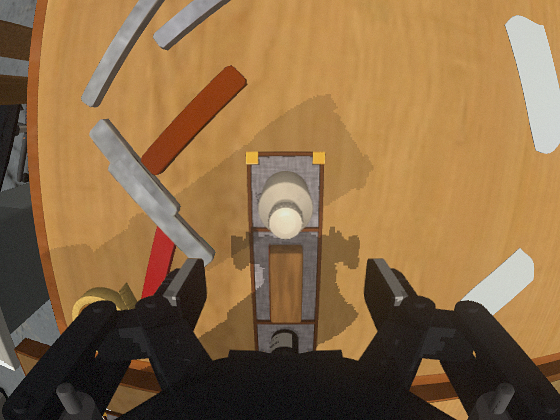

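View pics/end.png

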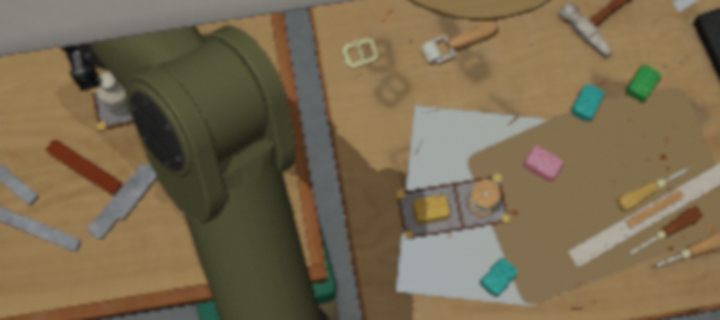

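The big bottle (285,210), block (285,280) and small bottle (287,340) all stand in their wells. In the last top view, the wax (432,208) and spool (485,195) are in tray 2, and the buckle and roller have not moved. Handing in.

```bash
python3 -c "
from h import *
print(env.finish_job()); state()"
```

```text
the job is handed in; nothing more can be done
None
the job is handed in; nothing more can be done
```

Both kits are made up and the job is handed in, at about 33.6 s of the 128 s allowed. No verdict was reported.

**Placement, from the last wrist-camera measurements (calibration good to about 2 mm):**

| Item | Offset from well centre (across / along the row) |
|---|---|
| Big bottle | 0.1 / 0.5 mm |
| Sanding block | 0.5 / 0.4 mm |
| Small bottle | about 1 / 0 mm |
| Spool | about 1.5 / 1 mm |
| Wax block | about 1 / 1.5 mm |

- **Height:** every top height fits an item resting on the well floor.
- **Upright:** I checked this by eye and from the top heights; I did not measure tilt.
- **Gripper:** it was open and clear above the trays when I handed in.
- **Left alone:** I never went near the tape roll, seam roller, buckle or look-alike blocks. The buckle and roller look unmoved in the last top view. The arm hid the tape roll in that view; the wrist picture showed part of it. I did not measure any of their displacements.
- **Check that failed:** the last numeric check of the small bottle found no points, because the gripper hid it. The figure above was measured just after placing it. Later pictures show it still standing in its well.
- **Forces:** the highest I read was about 12 N, when setting down the spool.

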